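# Pack up the bearing inspection: close the iris, bin the bearings, stack the tote

### The arm

A 6-joint arm with a two-finger parallel gripper is mounted at the origin on a cart in front of the work surface, level with it; the furniture and walls round the work are solid. World frame = base frame: x ahead of the robot, y to its left, z up, the work surface at z = 0. Lengths are in mm, angles in rad, forces in N, time in s.
With the tool pointing down it reaches from about 300 to 775 mm from the base axis. Payload 14.6 kg.
Tool frame: the origin (TCP) lies on the centre line of the jaws, within the pads' length; the fingertips stand manip.tcp_to_tips ahead of it and the grasp point (between the pads) lies 5 mm behind it (manip.tcp_to_tips is the distance from the TCP to the fingertips, in mm); z points along the fingers, y is the direction in which the jaws open and shut (so a half turn about z gives the same grasp; the last joint's range is limited). The gripper opens to 94 mm and grips with 3 to 60 N. Pads are 16 mm wide; open, the fingers measure 119 mm over their backs; the gripper's body (75 mm by 177 mm) begins 78 mm behind the grasp point.
Start: joints at [-1.276, 0.3, 1.521, -0, 1.321, -0.067], TCP at [194.67, -514.386, 219.446] pointing down, gripper open.
Joint ranges: [-3.03, 3.03], [-0.79, 2.21], [0.23, 2.52], [-1.04, 4.18], [0, 3.07], [-2.55, 2.55]. Speed limits (rad/s): [2.22, 2.22, 2.57, 3.14, 3.14, 3.14].

### API

Orientations are given as [roll, pitch, yaw] about the fixed x, y, z axes, in that order (R = Rz(yaw) Ry(pitch) Rx(roll)).
In Python, from cell import manip, optics, workorder gives the robot as it stands. The module is installed in compiled form; this text tells all that it offers.
- The arm moves only by the tool jog_arm, never from a script. Its argument "deltas" is text: rows parted by semicolons, each of 5 numbers parted by spaces: the shift along the tool's x, y, z in mm, then the turn about the tool's z in rad, then the finger opening in mm, from 0 to 94. In form: tx ty tz twist grip; .... A call has exactly 10 rows; each row is the pose to reach, as a shift and turn from the pose commanded when the call began, along the tool's axes at that moment; what a row does not reach only later rows make up. A row lasts 1/8 s, in which the tool goes at most 62.5 mm and 10.7 degrees, less where a joint would pass 70% of its speed; a pose out of reach is approached as far as the arm can. A call with a gripper value outside its range is refused whole. The fingers move at their own pace and stop on an object; "squeeze" is the grip in N (left out, the last holds). Time passes only in rows, so rows that repeat a pose let the fingers close, or fill a call up. It gives the time, the measured TCP pose, the force and the opening at its end, in the units of the state.
- manip.read_state(): the state, without advancing time (a new reading comes with each control period).
- optics.camera(name): name is "scene" or "top"; returns (picture, depth): 420x560x3 uint8, red, green, blue; 420x560 float32, mm along the optical axis (not along the pixel's ray), 0 where there is no reading.
- optics.get_calibration(name): a dict with "intrinsics" (3x3 intrinsics, pixels), "R" (3x3) and "t" (3): a world point X has camera coordinates R X + t. Camera axes: x right, y down, z forward; pixel columns grow to the right and rows downward; lengths in mm; the calibration is good to about 2 mm. A picture is of the moment at which its call begins. get_calibration takes no time and is no camera call.
- workorder.sign_off(): hands the job in, once; it reports no verdict.
The state is a dict: "clock": time; "joints": joint angles; "qd": joint speeds; "effort": joint torques, N m; "eef_pos": TCP position; "eef_rot": TCP orientation; "wrist_force": force on the tool from outside, world axes, zero at the start; "moment": the same for the moment, N m; "finger_gap": finger opening in mm.
Only numpy, scipy, OpenCV 4.12 (cv2) and the standard library are available. Lean on these libraries where they do the work, as an engineer would, in place of code of your own. Each camera call takes 0.05 s, during which the arm holds its last target.

### The job

The bearing inspection is over, so pack up: lay the bearing from the lens of the upward-looking bench camera, and every other bearing on the bench, in the grey bin without handle, and close the lens by turning its slim iris ring until the lug on it stands right over the pointer on the housing, squeezing the ring gently, with less than 30 N, and not touching the fixed rings above and below it. When all bearings are in, put the tote with the handle on the bin the right way round, so that it stacks level on the ledges instead of nesting down onto the bearings. Leave the other things on the bench where they are.

Things in the scene. Friction and masses are not known exactly. Their poses are not given: they have to be found in the camera images.
- camera: Upward-looking inspection camera, fixed: base plate 88 x 88 mm on four 45 mm legs (top 57 mm above the bench), grey round housing 68 mm across up to 107 mm, then on the same axis lower_ring, iris_ring, upper_ring. Origin: on the bench under the axis, z up. Pointer: a steel finger on the housing, up to 118 mm high, on the -x side, below the iris ring. A cable gland sticks out along +x, below 87 mm.
- iris (a joint): Angle of the slim iris ring (rad), range -0.5 to 2.7. 0: its lug stands right over the pointer (closed). Positive: the ring is turned counter-clockwise as seen from above, so turn it clockwise to bring it back. It stays where it is left (friction about 0.06 N m, no spring, no stop at 0).
- iris_ring: The slim black iris ring itself, 60 mm across, 12 mm high, knurled; origin at the centre of its underside, 130 mm above the bench; its lug points along its own -x.
- iris_lug (a point): Outer end of the steel lug on the iris ring, 36 mm from the ring's axis at mid height of the ring (136 mm above the bench); the lug is 6 mm wide and sticks out 7 mm from the ring, so keep the fingers off it.
- lower_ring: Fixed bright metal ring under the iris ring, 50 mm across, 23.5 mm high; origin at the centre of its underside, 105 mm above the bench. Not to be touched.
- upper_ring: Fixed bright metal ring with the glass, over the iris ring, 50 mm across, 15.5 mm high (top 159 mm above the bench); origin at the centre of its underside, 143.5 mm above the bench. Not to be touched (the bearing lies on it at the start).
- bin: Grey open bin, no handle, fixed on a wooden riser 60 mm high: outside 164 x 220 mm, 75 mm high, walls and floor 4 mm, inside 156 x 212 mm. Origin: centre of the underside, z up, y the long way; the end wall at +y is cut down to 55 mm. On each long wall inside are two ledges 30 mm wide, 16 mm deep, 8 mm thick, tops 65 mm above the underside, centred at y = +60 and -20 mm; 124 mm free between them.
- tote: Grey loose tote with a handle, 0.25 to 0.4 kg: body 114 x 196 mm, 60 mm high, walls 4 mm. Origin: centre of the underside, z up, y the long way; the end wall at +y is cut down to 38 mm. On each long side two feet at the bottom, 26 mm wide, 10 mm high, reaching 72 mm from the middle, at y = +60 and -20 mm.
- bin_ledges (a point): Middle of the bin at the height of its ledges. With the cut-down ends of tote and bin together (axes parallel) the tote's feet rest on the ledges, its origin at this point; turned half round, the feet miss the ledges and it sinks in. It has 6 mm play to either side and 8 mm lengthwise inside the rim, which is 10 mm higher.
- tote_handle (a point): Middle of the tote's rubber grip bar, 110 mm above its underside; the bar runs along the tote's x axis, 80 mm long, 14 mm thick (along y), 16 mm high.
- tote_front (a point): Foot of the middle of the tote's cut-down end wall (at +98 mm along its y, at the underside).
- bearing_0: Ball bearing, steel, 62 mm across, 16 mm high, 0.25 kg; origin at the centre of its underside. Lies on the glass of the camera at the start.
- bearing_1: Ball bearing, steel, 62 mm across, 16 mm high, 0.25 kg; origin at the centre of its underside. Lies flat on the bench, or is absent.
- bearing_2: Ball bearing, steel, 62 mm across, 16 mm high, 0.25 kg; origin at the centre of its underside. Lies flat on the bench, or is absent.
- cylinder_head: Fixed cylinder head, 165 mm along world x and 370 mm along y round its origin (under its middle), 130 mm high; in the way. So are a fixed intake manifold, 160 mm high, whose near face runs from world (0.26, 0.24) to (0.19, 0.52) m, a wall tray 240 to 300 mm up, with near corner (0.495, 0.405) and front edge from there to (0.26, 0.82), and the tools on the pegboard.
- cup_b: Small steel cup, 56 mm across, 52 mm high; a bystander.
- torch_b: Small black torch, 35 mm across, 119 mm high, standing; a bystander.
Mind the look-alikes: they are no part of the job. What is shaped like the bearing_2 but orange or pink is not meant.

How it is judged:
By the outcome, as a careful person would: the job done as asked, in the order asked, and still so for the second after the job is handed in, with the robot touching nothing.
Of bearing_1, bearing_2 only 1 to 2 are there at a start; the rules pass over those that are not, and their reading is None.
At some moment in a run one of bearing_1, bearing_2 may be knocked a few centimetres aside while the robot is not near it.
Once in a run the grip may slacken for a moment while it holds something.
It also fails if it takes over 210 s, if anything falls off the work surface, if the arm or the gripper's body presses on something with over 40 N, if the wrist force passes 120 N, or if a joint passes its speed limit or range.

## Working session

There is one attempt and no reset: what is moved stays moved. The work goes in short steps, Python scripts to look and compute and a tool call to move; the robot and the scene stay as the last step left them, time stands still between calls to the robot, and variables do not carry over. Pictures are saved under pics/ and viewed, and the job is handed in when it is done.

Besides the shell and the picture viewer there is one more tool, called in YAML: its name, and indented under it one key for each argument. jog_arm: Moves the arm, as the interface text tells. Its arguments: {"type":"object","properties":{"deltas":{"type":"string"},"squeeze":{"type":"number"}},"required":["deltas"]}

```bash
mkdir -p pics
cat > look.py <<'E'
import sys,cv2,numpy as np
from cell import manip,optics,workorder
def shot(name,tag):
    p,d=optics.camera(name)
    np.savez(f'{tag}_{name}.npz',p=p,d=d)
    cv2.imwrite(f'pics/{tag}_{name}.png',cv2.cvtColor(p,cv2.COLOR_RGB2BGR))
    return p,d
def world(name,d,ext=None):
    c=optics.get_calibration(name);K=np.array(c['intrinsics']);R=np.array(c['R']);t=np.array(c['t'])
    h,w=d.shape;u,v=np.meshgrid(np.arange(w),np.arange(h))
    r=np.stack([(u-K[0,2])/K[0,0],(v-K[1,2])/K[1,1],np.ones_like(u,float)],-1)
    X=(r*d[...,None]-t)@R
    X[d<=0]=np.nan
    return X
def proj(name,P):
    c=optics.get_calibration(name);K=np.array(c['intrinsics']);R=np.array(c['R']);t=np.array(c['t'])
    q=(np.atleast_2d(P)@R.T+t)@K.T
    return q[:,:2]/q[:,2:]
def ray(name,uv,z):
    c=optics.get_calibration(name);K=np.array(c['intrinsics']);R=np.array(c['R']);t=np.array(c['t'])
    uv=np.atleast_2d(uv).astype(float)
    r=np.stack([(uv[:,0]-K[0,2])/K[0,0],(uv[:,1]-K[1,2])/K[1,1],np.ones(len(uv))],-1)@R
    o=-R.T@t
    return o+r*((z-o[2])/r[:,2])[:,None]
E
python3 - <<'E'
from look import *
for n in('scene','top'):
    shot(n,'a'); c=optics.get_calibration(n); print(n,np.array(c['intrinsics']).tolist(),(-np.array(c['R']).T@np.array(c['t'])).round(0))
    print(np.array(c['R']).round(2).tolist())
print(manip.tcp_to_tips, manip.read_state())
E
```

```text
scene [[414.62486376533377, 0.0, 277.3320634951372], [0.0, 414.62486376533377, 208.8604139573217], [0.0, 0.0, 1.0]] [-92. 997. 667.]
[[-0.82, -0.57, 0.01], [-0.26, 0.37, -0.89], [0.51, -0.74, -0.45]]
top [[400.2823809517959, 0.0, 276.7625362115094], [0.0, 400.2823809517959, 207.21452461625515], [0.0, 0.0, 1.0]] [ 492.   43. 1269.]
[[0.0, -1.0, -0.03], [-1.0, 0.0, -0.03], [0.03, 0.03, -1.0]]
14.0 {'clock': 0.1, 'joints': array([-1.27560504e+00,  3.00389272e-01,  1.52150929e+00, -9.67718501e-06,
        1.32069371e+00, -6.66190488e-02]), 'qd': array([ 0.00013782, -0.00096113, -0.0015781 , -0.0004917 ,  0.00025644,
        0.00010684]), 'effort': array([ 5.52449983e-04, -5.32644761e+01, -3.53288734e+01,  7.09023373e-02,
        2.35253636e-02, -5.58266095e-05]), 'eef_pos': array([ 194.60454922, -514.18999313,  218.9615738 ]), 'eef_rot': array([-3.14059463e+00, -5.71916407e-05,  3.61812710e-01]), 'wrist_force': array([-0.49217366, -0.38827943,  0.18254763]), 'moment': array([-0.01548182,  0.02952548, -0.00080905]), 'finger_gap': 94.24564155031429}
```

View pics/a_scene.png

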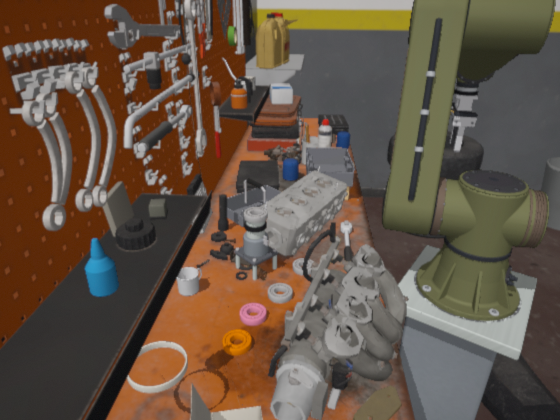

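View pics/a_top.png

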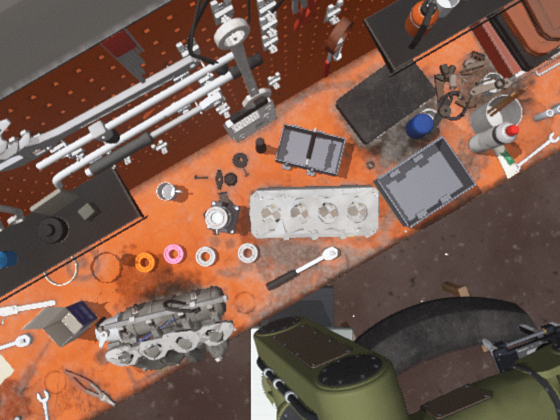

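Run:
```python
from look import *
p=cv2.imread('pics/a_top.png')
cv2.imwrite('pics/a_top_c1.png',cv2.resize(p[110:280,130:290],None,fx=4.7,fy=3.5*0+3.5,interpolation=cv2.INTER_CUBIC)) if 0 else cv2.imwrite('pics/a_top_c1.png',cv2.resize(p[130:280,140:340],None,fx=4,fy=4,interpolation=cv2.INTER_CUBIC))
cv2.imwrite('pics/a_top_c2.png',cv2.resize(p[110:240,265:485],None,fx=3.6,fy=3.6,interpolation=cv2.INTER_CUBIC))
s=cv2.imread('pics/a_scene.png')
cv2.imwrite('pics/a_sc_c.png',cv2.resize(s[140:320,160:380],None,fx=3.3,fy=3.3,interpolation=cv2.INTER_CUBIC))
```

```text
(no output)
```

View pics/a_top_c1.png

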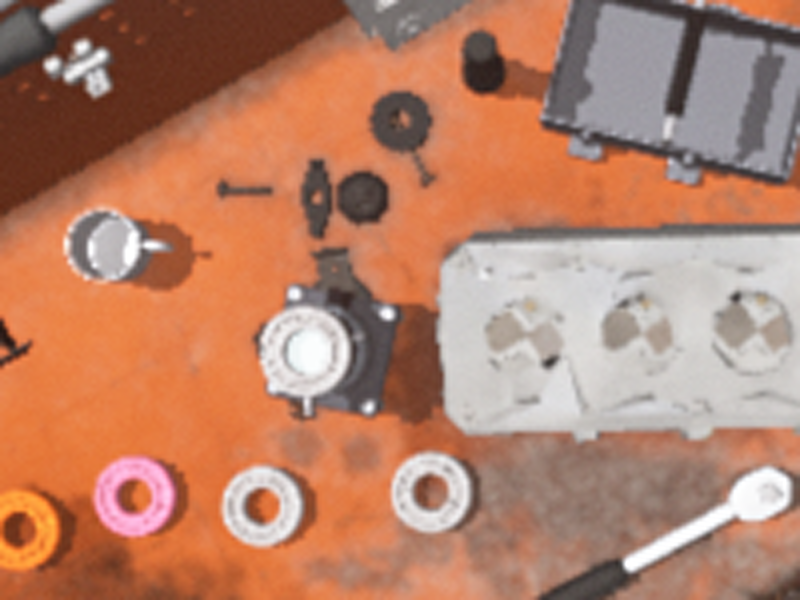

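View pics/a_top_c2.png

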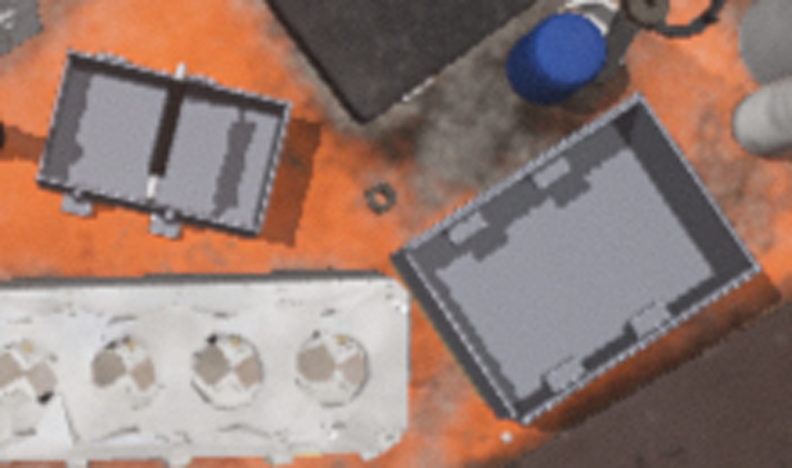

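View pics/a_sc_c.png

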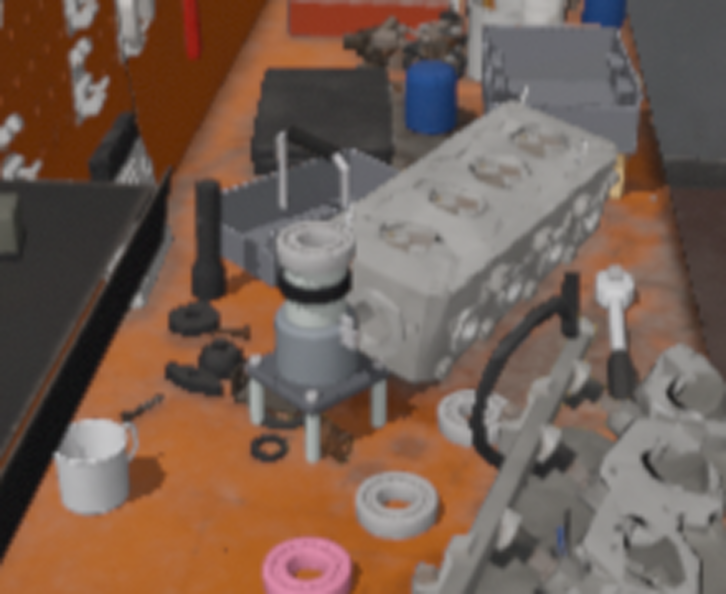

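Run:
```python
from look import *
z=np.load('a_top.npz') if 0 else np.load('a_top_top.npz') if 0 else np.load('a_top.npz')
p,d=z['p'],z['d'];X=world('top',d)
print('bench z',np.nanmedian(X[225:240,140:160,2]))
hsv=cv2.cvtColor(p,cv2.COLOR_RGB2HSV)
# bearings on the bench
m=((hsv[...,1]<50)&(hsv[...,2]>130)).astype(np.uint8)
n,l,st,c=cv2.connectedComponentsWithStats(m)
for i in range(1,n):
    if 150<st[i,4]<900 and st[i,1]<330 and st[i,1]>130: 
        x,y,w,h,a=st[i]; ctr=(x+(w-1)/2,y+(h-1)/2); print(ctr,(w,h),a,'zmed',np.nanmedian(X[l==i][:,2]).round(1),'ray16',ray('top',ctr,16).round(1))
def reg(zlo,zhi,box):
    u0,v0,u1,v1=box;mm=np.zeros(d.shape,bool);mm[v0:v1,u0:u1]=True
    return mm&(X[...,2]>zlo)&(X[...,2]<zhi)
b=reg(165,185,(190,190,245,245));Q=X[b];print('brg0',b.sum(),np.median(Q[:,2]),Q[:,:2].min(0),Q[:,:2].max(0))
cc,r=cv2.minEnclosingCircle(np.argwhere(b)[:,::-1].astype(np.float32));print(cc,r,ray('top',cc,175))
b=reg(45,65,(190,190,250,245));Q=X[b];print('plate',b.sum(),np.median(Q[:,2]),cv2.minAreaRect(Q[:,:2].astype(np.float32)))
b=reg(105,150,(370,120,490,240));Q=X[b];print('bin rim',b.sum(),np.percentile(Q[:,2],[5,50,95]),cv2.minAreaRect(Q[:,:2].astype(np.float32)))
b=reg(45,75,(265,115,350,190));Q=X[b];print('tote rim',b.sum(),np.percentile(Q[:,2],[5,50,95]),cv2.minAreaRect(Q[:,:2].astype(np.float32)))
b=reg(95,130,(265,115,350,190));Q=X[b];print('handle',b.sum(),np.percentile(Q[:,2],[5,50,95]),cv2.minAreaRect(Q[:,:2].astype(np.float32)))
b=reg(85,130,(245,130,275,165));Q=X[b];print('torch',b.sum(),np.median(Q,0))
# height map: max z in regions around
for (u0,v0,u1,v1) in [(230,95,270,135),(270,90,350,125),(335,70,440,140)]:
    Q=X[v0:v1,u0:u1].reshape(-1,3);print((u0,v0,u1,v1),np.nanpercentile(Q[:,2],[50,90,99]),Q[np.nanargmax(Q[:,2])])
np.save('Xtop.npy',X)
```

```text
bench z -0.5700128837847539
(np.float64(526.5), np.float64(155.0)) (np.int32(64), np.int32(45)) 491 zmed 8.1 ray16 [[ 690.6 -695.5   16. ]]
(np.float64(420.0), np.float64(157.0)) (np.int32(87), np.int32(43)) 208 zmed 132.2 ray16 [[ 685.6 -369.1   16. ]]
(np.float64(171.0), np.float64(191.0)) (np.int32(21), np.int32(17)) 194 zmed 5.1 ray16 [[580.7 411.4  16. ]]
(np.float64(216.0), np.float64(217.0)) (np.int32(23), np.int32(33)) 462 zmed 172.0 ray16 [[498.6 268.2  16. ]]
(np.float64(247.5), np.float64(252.5)) (np.int32(20), np.int32(20)) 257 zmed 14.6 ray16 [[387.6 168.6  16. ]]
(np.float64(205.5), np.float64(256.0)) (np.int32(20), np.int32(19)) 242 zmed 15.1 ray16 [[376.4 300.6  16. ]]
(np.float64(316.5), np.float64(259.0)) (np.int32(42), np.int32(27)) 323 zmed 19.7 ray16 [[368.  -46.7  16. ]]
(np.float64(203.0), np.float64(303.0)) (np.int32(47), np.int32(21)) 387 zmed 158.7 ray16 [[229.9 307.6  16. ]]
(np.float64(31.0), np.float64(314.0)) (np.int32(63), np.int32(29)) 748 zmed 101.4 ray16 [[192.1 853.8  16. ]]
(np.float64(71.0), np.float64(323.0)) (np.int32(21), np.int32(23)) 253 zmed
[... 466 characters left out ...]
70172119140625), 33.08982849121094)
tote rim 433 [47.36618858 58.06732941 67.0261377 ] ((698.87646484375, -13.961692810058594), (227.2892303466797, 252.71836853027344), 0.16935214400291443)
handle 275 [ 99.3231048  116.2892231  124.89902846] ((619.4498291015625, -49.91900634765625), (182.14427185058594, 216.4236602783203), 56.075645446777344)
torch 69 [714.60683552 125.68255325 117.32241489]
(230, 95, 270, 135) [123.91483056 275.68331883 320.72402999] [782.86732733 131.2538754  340.68425592]
(270, 90, 350, 125) [  0.20276861  42.43815752 132.93490462] [809.49538166  86.71819406 286.42045544]
(335, 70, 440, 140) [38.02753108 44.29203148 81.21195612] [ 847.01142944 -209.82623182  292.62327022]
```

Run:
```python
from look import *
X=np.load('Xtop.npy')
def big(zlo,zhi,box,name):
    u0,v0,u1,v1=box;mm=np.zeros(X.shape[:2],bool);mm[v0:v1,u0:u1]=True
    mm&=(X[...,2]>zlo)&(X[...,2]<zhi)
    n,l,st,c=cv2.connectedComponentsWithStats(mm.astype(np.uint8),connectivity=8)
    for i in np.argsort(-st[1:,4])[:3]+1:
        Q=X[l==i];r=cv2.minAreaRect(Q[:,:2].astype(np.float32));print(name,st[i],np.percentile(Q[:,2],[5,50,95]).round(1),np.round(r[0],1),np.round(r[1],1),round(r[2],2))
big(105,145,(370,130,480,235),'binrim')
big(128,145,(370,130,480,235),'binrimtop')
big(50,90,(370,130,480,235),'binfloor')
big(50,70,(272,120,348,180),'toterim')
big(30,70,(272,120,348,180),'tote')
big(1.5,9,(272,120,348,180),'totefloor')
big(5,14,(272,120,348,180),'feet')
big(90,130,(290,125,330,170),'handle')
for u,v in [(305,140),(310,147),(312,137),(309,155)]:print(u,v,X[v,u])
```

```text
binrim [ 376  135  100   94 1169] [109.5 125.8 135.9] [ 598.2 -347. ] [170.7 223.2] 33.09
binrim [370 187   9  48 369] [107.1 117.4 128.5] [ 516.8 -203.6] [134.7  25.8] 1.71
binrimtop [377 135  99  93 472] [128.7 132.8 137.3] [ 598.9 -347.6] [169.8 221.9] 33.23
binrimtop [372 188   5   9  16] [128.5 130.3 138.4] [ 568.7 -199.3] [12.2 20.8] 75.07
binrimtop [370 192   1   2   2] [129.1 129.7 130.2] [ 567.5 -190.3] [2.8 0. ] -175.18
binfloor [ 379  142   88   82 3520] [59.6 63.5 72.6] [ 600.5 -353.5] [154.2 204.8] 33.3
binfloor [373 179  32  48 122] [63.  74.6 86.8] [ 539.5 -254.7] [162.2  10.2] 30.04
binfloor [411 130  25   7 109] [55.  69.3 78.5] [ 752.3 -364. ] [67.  16.5] 86.97
toterim [275 131  71  44 220] [51.9 58.4 62.2] [705.5 -25.2] [193.7 123.6] 76.95
toterim [283 124  30   8  60] [51.9 58.3 62.6] [773.2  12.5] [90.9  9.7] 76.07
tote [275 124  71  52 493] [32.6 53.4 61.7] [705.3 -24.1] [196.1 125.2] 76.0
totefloor [308 137  34  36 656] [1.9 4.1 7.6] [697.5 -73.9] [86.9 99.3] 76.17
totefloor [277 129  34  36 641] [1.9 4.2 7.5] [721.3  22.7] [90.4 99. ] 76.15
totefloor [307 171   8   8  20] [1.9 6.6 8.7] [634.1 -31.2] [16.7 21.4] 22.85
feet [279 136  15  22  63] [5.2 6.1 9.4] [721.8  54.5] [57.1 41.1] 41.66
feet [322 144  15  14  45] [5.  6.2 8.9] [711.7 -89. ] [44.7 28.3] 56.12
feet [282 164   8   6  34] [ 6.6  9.5 12.7] [657.4  50.4] [24.6 14.5] 74.98
handle [305 128  12  38 163] [103.9 116.1 119.8] [704.9 -23.8] [ 13.4 111.2] 75.94
305 140 [742.71730809 -12.03916416   5.49014816]
310 147 [700.45720846 -21.61396667 115.42900642]
312 137 [728.59959502 -27.1805431  119.80240384]
309 155 [676.68176423 -18.49449064 118.9061584 ]
```

```bash
cat > clear.py <<'E'
import numpy as np,cv2
def rect(c,L,W,a):
    return cv2.boxPoints(((float(c[0]),float(c[1])),(float(L),float(W)),float(np.degrees(a)))).astype(float)
def clear(c,X,zbody=98,m=0):
    """min distance from body rectangle to cloud points higher than zbody, by jaw angle"""
    Q=X[(X[...,2]>zbody-4)&(np.hypot(X[...,0]-c[0],X[...,1]-c[1])<170)&(X[...,2]<400)]
    out=[]
    for a in np.radians(np.arange(-90,90,7.5)):
        dx,dy=Q[:,0]-c[0],Q[:,1]-c[1]
        u=np.abs(dx*np.cos(a)+dy*np.sin(a))-88.5; v=np.abs(-dx*np.sin(a)+dy*np.cos(a))-37.5
        dd=np.where((u>0)&(v>0),np.hypot(u,v),np.maximum(u,v)); out.append((round(float(np.degrees(a)),1),round(float(dd.min()),1) if len(dd) else 999))
    return out
E
python3 - <<'E'
from look import *;from clear import *
X=np.load('Xtop.npy')
mm=np.zeros(X.shape[:2],bool);mm[180:245,240:385]=True
Q=X[mm&(X[...,2]>115)&(X[...,2]<140)];print('head',Q.min(0),Q.max(0),cv2.minAreaRect(Q[:,:2].astype(np.float32)))
print(clear((387.6,168.6),X));print(clear((376.4,300.6),X))
print(clear((497,241),X,240)); print(clear((704.5,-24),X,180))
E
```

```text
head [ 458.45743433 -232.3642933   115.001348  ] [603.94940432 151.76212717 137.58560785] ((518.8387451171875, -44.08390808105469), (139.68556213378906, 384.6003723144531), 5.09028959274292)
[(-90.0, 11.5), (-82.5, 2.9), (-75.0, -6.8), (-67.5, -14.8), (-60.0, -20.1), (-52.5, -23.4), (-45.0, -28.0), (-37.5, -27.8), (-30.0, -28.1), (-22.5, -27.6), (-15.0, -26.3), (-7.5, -24.3), (0.0, -19.5), (7.5, -11.0), (15.0, -2.9), (22.5, 4.6), (30.0, 7.2), (37.5, 9.1), (45.0, 7.3), (52.5, 3.7), (60.0, 3.3), (67.5, 10.1), (75.0, 6.9), (82.5, 15.2)]
[(-90.0, 37.5), (-82.5, 30.2), (-75.0, 21.7), (-67.5, 12.2), (-60.0, 1.9), (-52.5, -3.8), (-45.0, -0.7), (-37.5, 1.0), (-30.0, -1.1), (-22.5, -0.9), (-15.0, -3.2), (-7.5, 1.3), (0.0, 3.6), (7.5, 1.8), (15.0, -1.9), (22.5, 3.2), (30.0, 9.8), (37.5, 5.6), (45.0, 12.3), (52.5, 20.0), (60.0, 24.1), (67.5, 29.4), (75.0, 36.0), (82.5, 43.4)]
[(-90.0, 59.9), (-82.5, 58.0), (-75.0, 53.9), (-67.5, 52.5), (-60.0, 55.6), (-52.5, 62.6), (-45.0, 72.1), (-37.5, 83.3), (-30.0, 93.5), (-22.5, 101.5), (-15.0, 107.1), (-7.5, 110.3), (0.0, 110.9), (7.5, 109.0), (15.0, 104.6), (22.5, 97.7), (30.0, 88.5), (37.5, 77.4), (45.0, 67.0), (52.5, 58.6), (60.0, 53.4), (67.5, 52.6), (75.0, 56.1), (82.5, 59.3)]
[(-90.0, 65.3), (-82.5, 73.9), (-75.0, 83.4), (-67.5, 94.3), (-60.0, 88.9), (-52.5, 79.7), (-45.0, 72.8), (-37.5, 69.1), (-30.0, 69.3), (-22.5, 73.1), (-15.0, 75.9), (-7.5, 76.0), (0.0, 68.8), (7.5, 64.3), (15.0, 57.6), (22.5, 54.0), (30.0, 54.8), (37.5, 58.9), (45.0, 61.2), (52.5, 60.9), (60.0, 58.0), (67.5, 54.3), (75.0, 54.4), (82.5, 58.9)]
```

```bash
cat > to.py <<'E'
import sys,numpy as np
from scipy.spatial.transform import Rotation as Ro
from cell import manip
s=manip.read_state();R=Ro.from_euler('xyz',s['eef_rot']).as_matrix();p=s['eef_pos']
psi=np.arctan2(R[1,0],R[0,0])
print('t %.2f'%s['clock'],'pos',p.round(1),'psi %.3f'%psi,'tilt %.4f'%np.arccos(-R[2,2]),'gap %.1f'%s['finger_gap'],'F',s['wrist_force'].round(1),'q',s['joints'].round(2))
for a in sys.argv[1:]:
    x,y,z,f=map(float,a.split(','))
    d=R.T@(np.array([x,y,z])-p); print(a,'->',d.round(1),'twist %.3f'%-((f-psi+np.pi)%(2*np.pi)-np.pi))
E
python3 to.py 496.5,240.7,240,-0.09 346,-140,240,-0.09
```

```text
t 0.10 pos [ 194.6 -514.2  219. ] psi 0.362 tilt 0.0010 gap 94.2 F [-0.5 -0.4  0.2] q [-1.28  0.3   1.52 -0.    1.32 -0.07]
496.5,240.7,240,-0.09 -> [ 549.6 -599.2  -20.4] twist 0.452
346,-140,240,-0.09 -> [ 274.  -296.4  -20.7] twist 0.452
```

jog_arm:
  deltas: "40 -44 -20 0.05 94;80 -88 -20 0.1 94;120 -131 -20 0.15 94;160 -175 -20 0.2 94;200 -218 -20 0.25 94;240 -262 -20 0.3 94;280 -306 -20 0.35 94;320 -349 -20 0.4 94;360 -393 -20 0.45 94;400 -436 -20 0.45 94"
  squeeze: 25

```text
clock: 1.35
eef_pos: [414.7, 37.0, 239.5]
eef_rot: [3.142, -0.0, -0.089]
wrist_force: [1.0, -0.9, -0.4]
finger_gap: 93.9
```

```bash
python3 to.py 496.5,240.7,240,-0.09 496.5,240.7,166,-0.09
```

```text
t 1.35 pos [414.7  37.  239.5] psi -0.089 tilt 0.0003 gap 93.9 F [ 1.  -0.9 -0.4] q [ 0.   -0.02  1.84 -0.    1.32  1.66]
496.5,240.7,240,-0.09 -> [  63.4 -210.1   -0.5] twist 0.001
496.5,240.7,166,-0.09 -> [  63.4 -210.1   73.5] twist 0.001
```

jog_arm:
  deltas: "16 -53 0 0 94;32 -105 0 0 94;48 -158 0 0 94;63 -210 0 0 94;63 -210 25 0 94;63 -210 50 0 94;63 -210 73 0 94;63 -210 73 0 94;63 -210 73 0 60;63 -210 73 0 50"

```text
clock: 2.6
eef_pos: [496.1, 238.7, 167.5]
eef_rot: [-3.141, -0.001, -0.088]
wrist_force: [0.1, -0.2, 0.5]
finger_gap: 77.3
```

jog_arm:
  deltas: "0 0 0 0 50;0 0 0 0 50;0 0 0 0 50;0 0 0 0 50;0 0 -10 0 50;0 0 -30 0 50;0 0 -60 0 50;0 0 -90 0 50;0 0 -90 0 50;0 0 -90 0 50"

```text
clock: 3.85
eef_pos: [495.3, 238.3, 255.0]
eef_rot: [3.141, 0.002, -0.088]
wrist_force: [-0.3, 0.9, -2.5]
finger_gap: 60.6
```

```bash
cat > bin.py <<'E'
import numpy as np
c=np.array([598.5,-347.5]);th=np.radians(33.2)
def P(x,y): return c+np.array([[np.cos(th),-np.sin(th)],[np.sin(th),np.cos(th)]])@np.array([x,y])
if __name__=='__main__':
    for y in(-70,0,70):print(y,P(0,y).round(1))
E
python3 bin.py
python3 - <<'E'
from look import *
p,d=shot('top','b');s,_=shot('scene','b')
a=cv2.resize(p[190:245,190:265],None,fx=8,fy=8,interpolation=cv2.INTER_CUBIC);u,v=proj('scene',[[497,241,130]])[0].astype(int);print(u,v)
b=cv2.resize(s[v-40:v+60,u-40:u+40],None,fx=6,fy=6,interpolation=cv2.INTER_CUBIC)
cv2.imwrite('pics/b1.png',a[...,::-1]);cv2.imwrite('pics/b2.png',b[...,::-1])
E
python3 to.py
```

```text
-70 [ 636.8 -406.1]
0 [ 598.5 -347.5]
70 [ 560.2 -288.9]
255 226
t 3.95 pos [495.3 238.4 254.9] psi -0.088 tilt 0.0026 gap 60.7 F [-0.3 -0.9 -2.8] q [ 0.38  0.28  1.47 -0.    1.4   2.04]
```

View pics/b1.png

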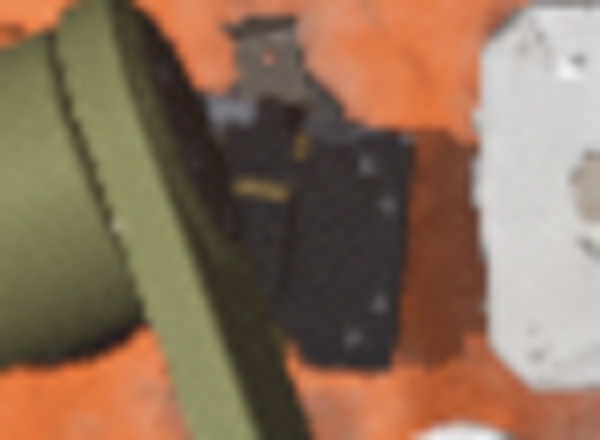

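View pics/b2.png

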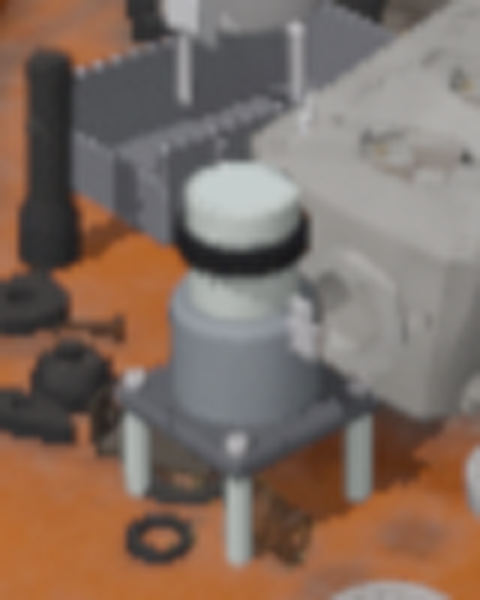

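```bash
python3 to.py 500,-100,250,-0.99 636.8,-406.1,220,-0.991
```

```text
t 3.95 pos [495.3 238.4 254.9] psi -0.088 tilt 0.0026 gap 60.7 F [-0.3 -0.9 -2.8] q [ 0.38  0.28  1.47 -0.    1.4   2.04]
500,-100,250,-0.99 -> [ 34.6 336.6   5.2] twist 0.902
636.8,-406.1,220,-0.991 -> [197.9 629.4  35.2] twist 0.903
```

jog_arm:
  deltas: "18 57 0 0.09 50;36 114 0 0.18 50;54 171 0 0.27 50;72 228 0 0.36 50;90 285 0 0.45 50;108 342 0 0.54 50;126 399 0 0.63 50;144 456 0 0.72 50;162 513 0 0.81 50;178 565 0 0.9 50"

```text
clock: 5.2
eef_pos: [623.1, -341.9, 254.9]
eef_rot: [3.141, 0.002, -0.992]
wrist_force: [-0.1, 0.7, -2.6]
finger_gap: 60.1
```

```bash
python3 to.py 636.8,-406.1,180,-0.991  636.8,-406.1,83,-0.991
```

```text
t 5.20 pos [ 623.1 -341.9  254.9] psi -0.992 tilt 0.0020 gap 60.1 F [-0.1  0.7 -2.6] q [-0.55  0.67  0.91 -0.    1.57  2.01]
636.8,-406.1,180,-0.991 -> [61.4 23.6 74.8] twist -0.001
636.8,-406.1,83,-0.991 -> [ 61.5  23.5 171.8] twist -0.001
```

jog_arm:
  deltas: "31 12 20 0 50;61 23 60 0 50;61 23 110 0 50;61 23 150 0 50;61 23 170 0 50;61 23 175 0 50;61 23 175 0 50;61 23 175 0 75;61 23 175 0 75;61 23 175 0 75"

```text
clock: 6.45
eef_pos: [637.8, -403.6, 82.2]
eef_rot: [-3.141, -0.001, -0.988]
wrist_force: [-0.4, 0.1, 0.1]
finger_gap: 75.3
```

```bash
python3 to.py  636.8,-406.1,79,-0.991
```

```text
t 6.45 pos [ 637.8 -403.6   82.2] psi -0.988 tilt 0.0010 gap 75.3 F [-0.4  0.1  0.1] q [-0.61  0.89  0.93 -0.    1.32  1.95]
636.8,-406.1,79,-0.991 -> [1.5 2.2 3.2] twist 0.003
```

jog_arm:
  deltas: "0 0 -50 0 75;0 0 -110 0 75;-30 -30 -160 0 94;-80 -60 -160 -0.1 94;-130 -90 -160 -0.2 94;-180 -120 -160 -0.3 94;-230 -150 -160 -0.4 94;-280 -180 -160 -0.5 94;-320 -200 -160 -0.6 94;-350 -220 -160 -0.7 94"

```text
clock: 7.7
eef_pos: [628.4, 11.7, 242.1]
eef_rot: [-3.141, -0.001, -0.284]
wrist_force: [0.3, 0.5, 0.5]
finger_gap: 93.8
```

```bash
cat > find.py <<'E'
from look import *
import sys
def bearings(tag):
    p,d=shot('top',tag);X=world('top',d)
    np.save('Xlast.npy',X)
    hsv=cv2.cvtColor(p,cv2.COLOR_RGB2HSV)
    m=((hsv[...,1]<60)&(hsv[...,2]>120)).astype(np.uint8)
    n,l,st,c=cv2.connectedComponentsWithStats(m)
    for i in range(1,n):
        x,y,w,h,a=st[i]
        if 150<a<400 and 14<w<26 and 14<h<26:
            ctr=(x+(w-1)/2,y+(h-1)/2);zz=np.nanmedian(X[l==i][:,2]);zt=16 if zz<40 else 80
            print(ctr,(w,h),a,'z',zz.round(1),ray('top',ctr,zt).round(1))
    return p,d,X
if __name__=='__main__':
    p,d,X=bearings(sys.argv[1])
    cv2.imwrite(f'pics/{sys.argv[1]}_c.png',cv2.resize(p[110:280,140:480],None,fx=2.3,fy=2.3,interpolation=cv2.INTER_CUBIC)[...,::-1])
E
python3 find.py c; python3 to.py
```

```text
(np.float64(335.0), np.float64(12.0)) (np.int32(17), np.int32(25)) 205 z 432.8 [[1114.2  -99.4   80. ]]
(np.float64(234.0), np.float64(38.0)) (np.int32(21), np.int32(17)) 225 z 630.0 [[1038.7  204.8   80. ]]
(np.float64(247.5), np.float64(252.5)) (np.int32(20), np.int32(20)) 267 z 14.6 [[387.6 168.6  16. ]]
(np.float64(205.5), np.float64(256.0)) (np.int32(20), np.int32(19)) 250 z 14.5 [[376.4 300.6  16. ]]
(np.float64(71.5), np.float64(322.5)) (np.int32(22), np.int32(24)) 265 z 1.8 [[166.4 723.6  16. ]]
t 7.75 pos [628.5  15.3 242.1] psi -0.277 tilt 0.0013 gap 94.2 F [0.2 3.2 1. ] q [-0.03  0.46  1.24  0.    1.43  1.81]
```

View pics/c_c.png

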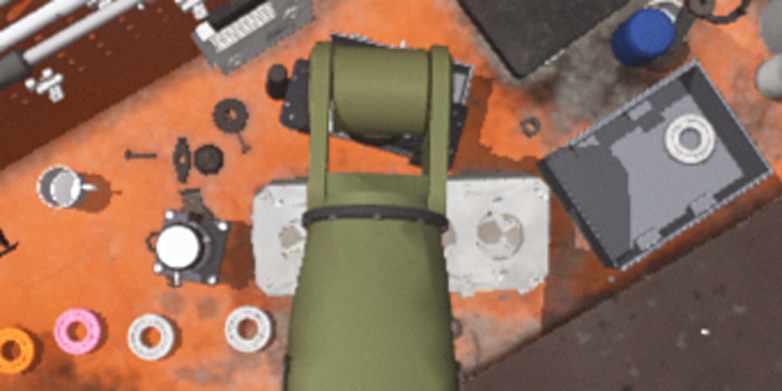

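```bash
python3 to.py 376.4,300.6,200,-0.09 376.4,300.6,17,-0.09
python3 - <<'E'
from look import *
z=np.load('c_top.npz');p=z['p'];cv2.imwrite('pics/c_z.png',cv2.resize(p[198:240,195:245],None,fx=12,fy=12,interpolation=cv2.INTER_CUBIC)[...,::-1])
E
```

```text
t 7.75 pos [628.5  15.3 242.1] psi -0.277 tilt 0.0013 gap 94.2 F [0.2 3.2 1. ] q [-0.03  0.46  1.24  0.    1.43  1.81]
376.4,300.6,200,-0.09 -> [-320.4 -205.6   42.2] twist -0.187
376.4,300.6,17,-0.09 -> [-320.5 -205.4  225.2] twist -0.187
```

View pics/c_z.png

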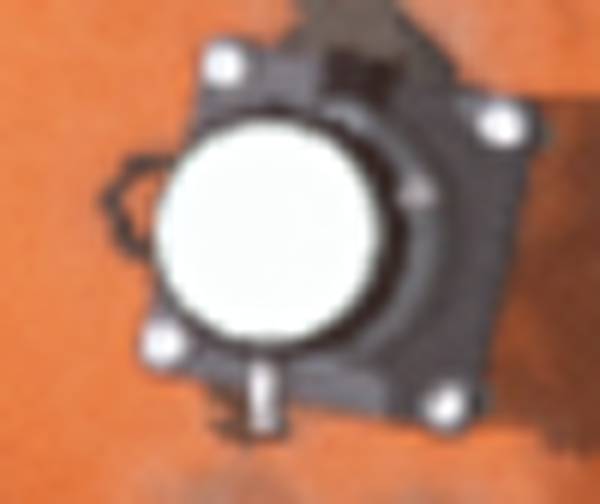

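Run:
```python
from look import *
for n,(a,b),z in [('lug',(418,190),139),('ptr',(262,395),118),('lens',(268,232),159)]:
    uv=((a+.5)/12-.5+195,(b+.5)/12-.5+198);w=ray('top',uv,z)[0];v=w[:2]-[497,241];print(n,w.round(1),np.hypot(*v).round(1),np.degrees(np.arctan2(v[1],v[0])).round(1))
```

```text
lug [508.2 208.1 139. ] 34.8 -71.1
ptr [459.3 248.6 118. ] 38.5 168.6
lens [498.2 240.1 159. ] 1.5 -37.9
```

jog_arm:
  deltas: "-47 -30 10 -0.03 94;-94 -60 20 -0.06 94;-140 -90 30 -0.09 94;-186 -120 40 -0.12 94;-232 -150 40 -0.15 94;-278 -178 40 -0.187 94;-320 -205 60 -0.187 94;-320 -205 100 -0.187 94;-320 -205 140 -0.187 94;-320 -205 170 -0.187 94"

```text
clock: 9.0
eef_pos: [380.0, 297.2, 70.3]
eef_rot: [3.142, 0.0, -0.101]
wrist_force: [0.6, -0.6, 0.4]
finger_gap: 94.3
```

```bash
python3 find.py d; python3 to.py 376.4,300.6,17,-0.09
```

```text
(np.float64(335.0), np.float64(12.0)) (np.int32(17), np.int32(25)) 202 z 433.3 [[1114.2  -99.4   80. ]]
(np.float64(234.0), np.float64(38.0)) (np.int32(21), np.int32(17)) 226 z 629.7 [[1038.7  204.8   80. ]]
(np.float64(216.5), np.float64(217.5)) (np.int32(20), np.int32(22)) 300 z 158.3 [[496.8 255.2  80. ]]
(np.float64(247.5), np.float64(252.5)) (np.int32(20), np.int32(20)) 253 z 14.5 [[387.6 168.6  16. ]]
(np.float64(71.5), np.float64(322.5)) (np.int32(22), np.int32(24)) 265 z 2.0 [[166.4 723.6  16. ]]
t 9.05 pos [378.8 296.3  67.2] psi -0.102 tilt 0.0047 gap 94.0 F [-1.6 -1.3 -4.8] q [ 0.59  0.34  1.86 -0.    0.95  2.26]
376.4,300.6,17,-0.09 -> [-2.6 -4.2 50.2] twist -0.012
```

jog_arm:
  deltas: "0 -4 10 0 94;0 -4 30 0 94;0 -4 48 0 94;0 -4 48 0 94;0 -4 48 0 94;0 -4 48 0 50;0 -4 48 0 50;0 -4 48 0 50;0 -4 48 0 50;0 -4 48 0 50"

```text
clock: 10.3
eef_pos: [380.7, 301.4, 23.6]
eef_rot: [-3.141, -0.0, -0.101]
wrist_force: [-1.0, 1.0, 1.3]
finger_gap: 60.2
```

```bash
python3 to.py 376.4,300.6,250,-0.09
```

```text
t 10.30 pos [380.7 301.4  23.6] psi -0.101 tilt 0.0004 gap 60.2 F [-1.   1.   1.3] q [0.59 0.43 1.87 0.   0.85 2.27]
376.4,300.6,250,-0.09 -> [  -4.1    1.2 -226.4] twist -0.011
```

jog_arm:
  deltas: "0 0 0 0 80;0 0 0 0 80;-4 0 3 0 80;-4 0 7 0 80;-4 0 7 0 80;-4 0 7 0 50;-4 0 7 0 50;-4 0 7 0 50;-4 0 7 0 50;-4 0 7 0 50"

```text
clock: 11.55
eef_pos: [376.7, 301.8, 16.5]
eef_rot: [-3.141, -0.0, -0.101]
wrist_force: [0.4, -0.1, 0.4]
finger_gap: 60.4
```

```bash
python3 to.py 376.4,300.6,250,-0.09 598.5,-347.5,250,-0.991
```

```text
t 11.55 pos [376.7 301.8  16.5] psi -0.101 tilt 0.0002 gap 60.4 F [ 0.4 -0.1  0.4] q [0.6  0.44 1.88 0.   0.83 2.27]
376.4,300.6,250,-0.09 -> [-1.000e-01  1.100e+00 -2.335e+02] twist -0.011
598.5,-347.5,250,-0.991 -> [ 286.3  623.5 -233.5] twist 0.890
```

jog_arm:
  deltas: "0 0 -40 0 50;0 0 -95 0 50;0 0 -150 0 50;0 0 -205 0 50;20 50 -230 0.05 50;40 95 -230 0.15 50;65 145 -230 0.25 50;90 200 -230 0.35 50;110 250 -230 0.45 50;135 300 -230 0.55 50"

```text
clock: 12.8
eef_pos: [480.6, -12.2, 246.3]
eef_rot: [3.141, 0.0, -0.655]
wrist_force: [1.5, 0.7, -2.6]
finger_gap: 60.4
```

jog_arm:
  deltas: "0 0 0 0 50;0 0 0 0 50;0 0 0 0 50;0 0 0 0 50;0 0 0 0 50;0 0 0 0 50;0 0 0 0 50;0 0 0 0 50;0 0 0 0 50;0 0 0 0 50"

```text
clock: 14.05
eef_pos: [480.6, -10.4, 246.4]
eef_rot: [3.142, 0.0, -0.651]
wrist_force: [-0.3, 1.6, -2.1]
finger_gap: 60.4
```

```bash
python3 to.py 598.5,-347.5,250,-0.991  598.5,-347.5,80,-0.991
```

```text
t 14.05 pos [480.6 -10.4 246.4] psi -0.651 tilt 0.0001 gap 60.4 F [-0.3  1.6 -2.1] q [-0.1   0.12  1.67  0.    1.35  2.12]
598.5,-347.5,250,-0.991 -> [298.1 196.7  -3.6] twist 0.340
598.5,-347.5,80,-0.991 -> [298.1 196.7 166.4] twist 0.340
```

jog_arm:
  deltas: "50 33 0 0.08 50;100 66 0 0.16 50;150 99 0 0.24 50;200 132 0 0.34 50;250 165 0 0.34 50;298 197 0 0.34 50;298 197 40 0.34 50;298 197 80 0.34 50;298 197 120 0.34 50;298 197 145 0.34 50"

```text
clock: 15.3
eef_pos: [597.6, -347.4, 98.9]
eef_rot: [3.14, 0.002, -0.991]
wrist_force: [0.4, -0.5, -2.9]
finger_gap: 60.1
```

jog_arm:
  deltas: "0 0 10 0 50;0 0 19 0 50;0 0 19 0 50;0 0 19 0 75;0 0 19 0 75;0 0 19 0 75;0 0 -20 0 75;0 0 -70 0 75;0 0 -120 0 75;0 0 -160 0 94"

```text
clock: 16.55
eef_pos: [598.3, -347.7, 264.2]
eef_rot: [-3.141, -0.002, -0.991]
wrist_force: [0.2, -0.0, 0.8]
finger_gap: 81.9
```

```bash
python3 find.py e; python3 to.py
```

```text
(np.float64(234.0), np.float64(38.0)) (np.int32(21), np.int32(17)) 215 z 630.0 [[1038.7  204.8   80. ]]
(np.float64(171.5), np.float64(191.0)) (np.int32(22), np.int32(17)) 197 z 4.8 [[580.7 409.8  16. ]]
(np.float64(216.5), np.float64(218.0)) (np.int32(20), np.int32(21)) 294 z 158.2 [[495.3 255.2  80. ]]
(np.float64(247.5), np.float64(252.5)) (np.int32(20), np.int32(20)) 266 z 14.3 [[387.6 168.6  16. ]]
(np.float64(71.0), np.float64(323.0)) (np.int32(21), np.int32(23)) 253 z 1.9 [[164.8 725.1  16. ]]
t 16.60 pos [ 599.  -348.2  270. ] psi -0.991 tilt 0.0089 gap 85.6 F [-0.7  0.2  4.9] q [-0.58  0.61  0.97 -0.    1.56  1.98]
```

View pics/e_c.png

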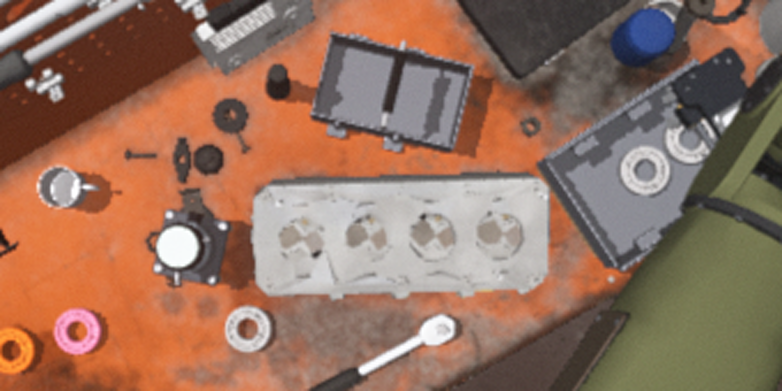

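jog_arm:
  deltas: "-60 -12 0 -0.1 94;-120 -24 0 -0.2 94;-180 -36 0 -0.3 94;-240 -48 0 -0.4 94;-300 -60 0 -0.5 94;-360 -72 0 -0.6 94;-420 -84 0 -0.7 94;-480 -95 0 -0.8 94;-525 -103 20 -0.9 94;-547 -107 40 -0.9 94"

```text
clock: 17.85
eef_pos: [387.2, 170.3, 221.3]
eef_rot: [-3.141, -0.001, -0.088]
wrist_force: [0.4, -0.4, 0.6]
finger_gap: 94.0
```

jog_arm:
  deltas: "0 0 0 0 94;0 0 0 0 94;0 0 20 0 94;0 0 60 0 94;0 0 100 0 94;0 0 140 0 94;0 0 150 0 94;0 0 150 0 94;0 0 150 0 94;0 0 150 0 94"

```text
clock: 19.1
eef_pos: [388.8, 168.7, 72.5]
eef_rot: [-3.141, -0.002, -0.091]
wrist_force: [-0.3, 1.0, -0.2]
finger_gap: 93.9
```

```bash
python3 find.py f|grep 24[0-9]; python3 to.py 387.6,168.6,16.5,-0.09
```

```text
t 19.15 pos [388.6 168.7  72.3] psi -0.091 tilt 0.0016 gap 94.1 F [ 0.4  1.1 -0. ] q [ 0.32  0.22  2.01 -0.    0.91  1.99]
387.6,168.6,16.5,-0.09 -> [-1.1  0.2 55.8] twist -0.001
```

jog_arm:
  deltas: "-1 0 20 0 94;-1 0 40 0 94;-1 0 54 0 94;-1 0 55 0 94;-1 0 55 0 94;-1 0 55 0 50;-1 0 55 0 50;-1 0 55 0 50;-1 0 55 0 50;-1 0 55 0 50"

```text
clock: 20.4
eef_pos: [387.3, 168.7, 16.6]
eef_rot: [-3.141, -0.0, -0.091]
wrist_force: [-0.0, 0.6, 2.3]
finger_gap: 60.6
```

```bash
python3 to.py 560.2,-288.9,250,-0.991
```

```text
t 20.40 pos [387.3 168.7  16.6] psi -0.091 tilt 0.0003 gap 60.6 F [-0.   0.6  2.3] q [0.32 0.33 2.04 0.   0.77 1.99]
560.2,-288.9,250,-0.991 -> [ 213.9  440.  -233.5] twist 0.900
```

jog_arm:
  deltas: "0 0 -50 0 50;0 0 -105 0 50;0 0 -160 0 50;0 0 -215 0 50;20 45 -233 0.1 50;45 95 -233 0.2 50;70 145 -233 0.3 50;95 195 -233 0.4 50;120 245 -233 0.5 50;145 295 -233 0.6 50"

```text
clock: 21.65
eef_pos: [504.9, -140.2, 249.0]
eef_rot: [3.141, 0.001, -0.695]
wrist_force: [0.2, 1.0, -2.7]
finger_gap: 60.4
```

jog_arm:
  deltas: "0 0 0 0 50;0 0 0 0 50;0 0 0 0 50;0 0 0 0 50;0 0 0 0 50;0 0 0 0 50;0 0 0 0 50;0 0 0 0 50;0 0 0 0 50;0 0 0 0 50"

```text
clock: 22.9
eef_pos: [504.7, -138.3, 249.5]
eef_rot: [-3.142, -0.0, -0.691]
wrist_force: [-0.5, 0.2, -1.9]
finger_gap: 60.1
```

```bash
python3 to.py 561.3,-290.6,82,-0.991
```

```text
t 22.90 pos [ 504.7 -138.3  249.5] psi -0.691 tilt 0.0000 gap 60.1 F [-0.5  0.2 -1.9] q [-0.34  0.22  1.55  0.    1.37  1.92]
561.3,-290.6,82,-0.991 -> [140.7  81.2 167.5] twist 0.300
```

jog_arm:
  deltas: "45 27 0 0.1 50;90 54 0 0.2 50;141 81 0 0.3 50;141 81 30 0.3 50;141 81 80 0.3 50;141 81 120 0.3 50;141 81 150 0.3 50;141 81 160 0.3 50;141 81 167 0.3 50;141 81 167 0.3 50"

```text
clock: 24.15
eef_pos: [562.0, -290.8, 83.1]
eef_rot: [-3.141, -0.001, -0.991]
wrist_force: [-0.6, -0.4, -2.5]
finger_gap: 60.2
```

jog_arm:
  deltas: "0 0 0 0 50;0 0 0 0 75;0 0 0 0 75;0 0 0 0 75;0 0 0 0 75;0 0 -50 0 75;0 0 -110 0 75;-40 -20 -150 0 94;-90 -50 -150 0 94;-140 -80 -150 0 94"

```text
clock: 25.4
eef_pos: [551.7, -128.1, 233.0]
eef_rot: [-3.141, -0.001, -0.992]
wrist_force: [0.7, 0.0, -0.1]
finger_gap: 93.7
```

jog_arm:
  deltas: "-50 0 0 0 94;-100 0 0 0 94;-150 0 0 0 94;-200 0 0 0 94;-200 0 0 0 94;-200 0 0 0 94;-200 0 0 0 94;-200 0 0 0 94;-200 0 0 0 94;-200 0 0 0 94"

```text
clock: 26.65
eef_pos: [442.5, 35.1, 232.4]
eef_rot: [-3.14, 0.002, -0.989]
wrist_force: [-0.4, -0.2, 0.1]
finger_gap: 93.9
```

```bash
python3 find.py g; python3 to.py;  python3 - <<'E'
from look import *
z=np.load('g_top.npz');p=z['p'];cv2.imwrite('pics/g_z.png',cv2.resize(p[198:240,195:245],None,fx=12,fy=12,interpolation=cv2.INTER_CUBIC)[...,::-1])
E
```

```text
(np.float64(335.0), np.float64(12.0)) (np.int32(17), np.int32(25)) 198 z 432.9 [[1114.2  -99.4   80. ]]
(np.float64(234.0), np.float64(38.0)) (np.int32(21), np.int32(17)) 223 z 629.7 [[1038.7  204.8   80. ]]
(np.float64(216.5), np.float64(218.0)) (np.int32(20), np.int32(21)) 298 z 158.3 [[495.3 255.2  80. ]]
(np.float64(71.5), np.float64(322.5)) (np.int32(22), np.int32(24)) 262 z 1.7 [[166.4 723.6  16. ]]
t 26.70 pos [442.5  35.2 232.4] psi -0.988 tilt 0.0025 gap 94.2 F [ 0.3 -0.5  0.3] q [-0.    0.05  1.78  0.    1.31  2.55]
```

View pics/g_c.png

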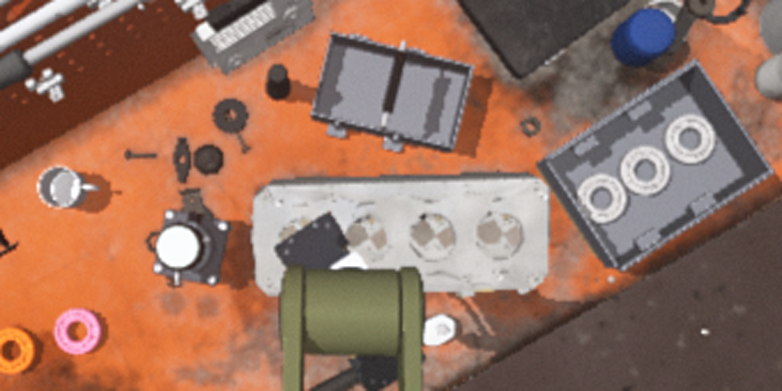

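View pics/g_z.png

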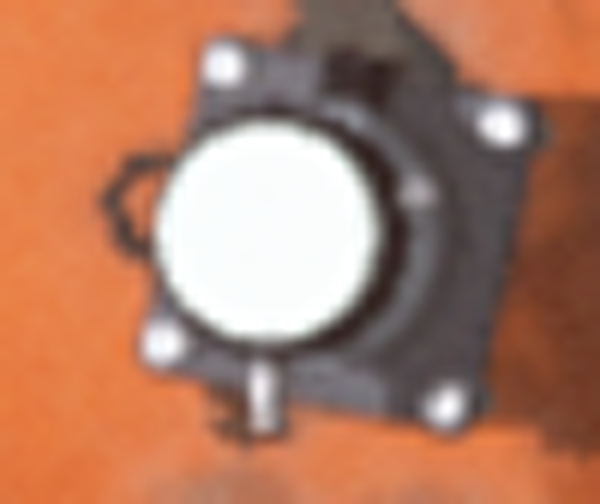

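```bash
python3 - <<'E'
from look import *
for n,box in (('top',(200,200,236,240)),):
    p=np.load('g_top.npz')['p'].astype(int);u0,v0,u1,v1=box
    g=p[v0:v1,u0:u1].min(2).astype(np.uint8);G=cv2.resize(g,None,fx=8,fy=8,interpolation=cv2.INTER_CUBIC)
    for th in (150,190):
        m=(G>th).astype(np.uint8);m=cv2.morphologyEx(m,cv2.MORPH_OPEN,np.ones((41,41)))
        nn,l,st,c=cv2.connectedComponentsWithStats(m);i=1+np.argmax(st[1:,4]);uv=(c[i]+.5)/8-.5+[u0,v0]
        print(th,st[i],uv,ray('top',uv,159).round(1), 'diam px',2*np.sqrt(st[i,4]/np.pi)/8)
    # plate screws
    m=(G>150).astype(np.uint8);
p=np.load('g_top.npz')['p'].astype(int)
# screws
pts=[((a+.5)/12-.5+195,(b+.5)/12-.5+198) for a,b in[(222,64),(503,124),(446,404),(162,342)]]
W=ray('top',pts,58);print(W.round(1),W.mean(0).round(1)); 
d1=W[1]-W[0];d2=W[2]-W[3];d3=W[0]-W[3];d4=W[1]-W[2]
for q in (d1,d2,d3,d4):print(np.degrees(np.arctan2(q[1],q[0])),np.hypot(*q[:2]))
s,_=shot('scene','g');u,v=proj('scene',[[497,241,150]])[0].astype(int);print(u,v)
cv2.imwrite('pics/g_s.png',cv2.resize(s[v-25:v+25,u-25:u+25],None,fx=12,fy=12,interpolation=cv2.INTER_CUBIC)[...,::-1]);print(u-25,v-25)
E
python3 to.py 497,240.6,200,1.9
```

```text
150 [   66    69   141   140 16543] [216.63577117 216.87487532] [[498.2 240.7 159. ]] diam px 18.141458815270425
190 [   69    72   136   135 15420] [216.66539397 216.90704442] [[498.1 240.7 159. ]] diam px 17.51488375095959
[[541.4 269.9  58. ]
 [526.1 198.4  58. ]
 [455.4 212.6  58. ]
 [470.9 284.8  58. ]] [498.4 241.4  58. ]
-102.03331169900244 73.10697648653688
-102.18313526063136 73.85500405255408
-11.942061992760134 71.97114877994582
-11.348632051210622 72.16933464856193
255 219
230 194
t 26.75 pos [442.4  35.2 232.4] psi -0.988 tilt 0.0025 gap 93.9 F [ 0.9 -0.7 -0.5] q [-0.    0.05  1.78  0.    1.31  2.55]
497,240.6,200,1.9 -> [-141.4 -158.5   32.9] twist -2.888
```

View pics/g_s.png

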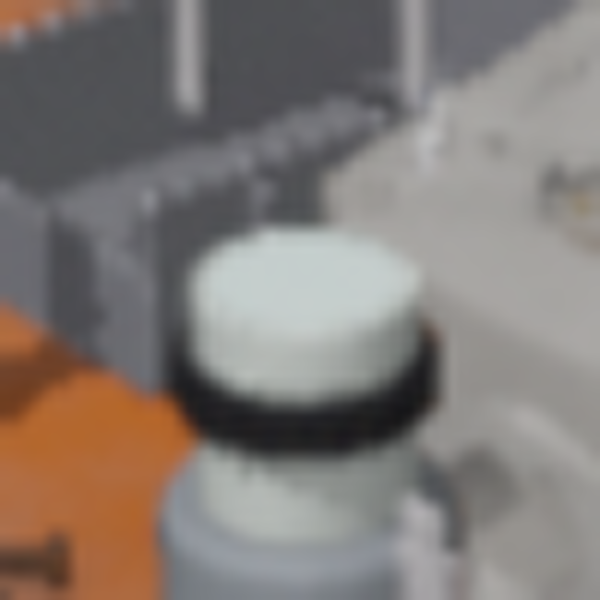

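```bash
python3 - <<'E'
from look import *
print(ray('scene',(254.9,217.5),159))
E
python3 to.py 498,240.8,200,1.87
```

```text
[[495.55934992 244.83694832 159.        ]]
t 26.75 pos [442.4  35.2 232.4] psi -0.988 tilt 0.0025 gap 93.9 F [ 0.9 -0.7 -0.5] q [-0.    0.05  1.78  0.    1.31  2.55]
498,240.8,200,1.87 -> [-141.1 -159.4   32.9] twist -2.858
```

jog_arm:
  deltas: "-15 -15 0 -0.18 94;-30 -30 0 -0.36 94;-45 -45 0 -0.54 94;-60 -60 0 -0.72 94;-75 -75 0 -0.9 94;-90 -90 0 -1.08 94;-105 -110 0 -1.26 94;-120 -130 0 -1.44 94;-130 -145 0 -1.62 94;-141 -159 0 -1.8 94"

```text
clock: 28.0
eef_pos: [497.8, 241.1, 232.8]
eef_rot: [-3.14, -0.002, 0.818]
wrist_force: [0.2, -0.5, -0.2]
finger_gap: 94.0
```

jog_arm:
  deltas: "0 0 0 -0.18 94;0 0 0 -0.36 94;0 0 0 -0.54 94;0 0 0 -0.72 94;0 0 0 -0.9 94;0 0 0 -1.05 94;0 0 0 -1.05 94;0 0 0 -1.05 94;0 0 0 -1.05 94;0 0 0 -1.05 94"

```text
clock: 29.25
eef_pos: [497.6, 240.5, 232.9]
eef_rot: [3.141, -0.002, 1.861]
wrist_force: [0.0, 0.3, 0.5]
finger_gap: 93.7
```

```bash
python3 to.py 498,240.8,200,1.87
```

```text
t 29.25 pos [497.6 240.5 232.9] psi 1.861 tilt 0.0025 gap 93.7 F [0.  0.3 0.5] q [0.38 0.3  1.5  0.   1.35 0.09]
498,240.8,200,1.87 -> [ 0.1  0.4 32.9] twist -0.009
```

jog_arm:
  deltas: "0 0 20 0 94;0 0 45 0 94;0 0 70 0 94;0 0 85 0 94;0 0 90 0 94;0 0 90 0 66;0 0 90 0 66;0 0 90 0 66;0 0 90 0 66;0 0 90 0 66"
  squeeze: 6

```text
clock: 30.5
eef_pos: [497.7, 240.7, 143.1]
eef_rot: [3.141, -0.002, 1.862]
wrist_force: [-0.8, 0.9, 0.7]
finger_gap: 65.9
```

```bash
python3 - <<'E'
from look import *
s,_=shot('scene','h');p,_=shot('top','h');u,v=proj('scene',[[497,241,150]])[0].astype(int)
cv2.imwrite('pics/h_s.png',cv2.resize(s[v-40:v+40,u-40:u+40],None,fx=8,fy=8,interpolation=cv2.INTER_CUBIC)[...,::-1])
E
python3 to.py
```

```text
t 30.60 pos [497.6 240.7 143. ] psi 1.862 tilt 0.0025 gap 66.1 F [ 0.3  0.8 -1.4] q [0.38 0.38 1.6  0.   1.16 0.09]
```

View pics/h_s.png

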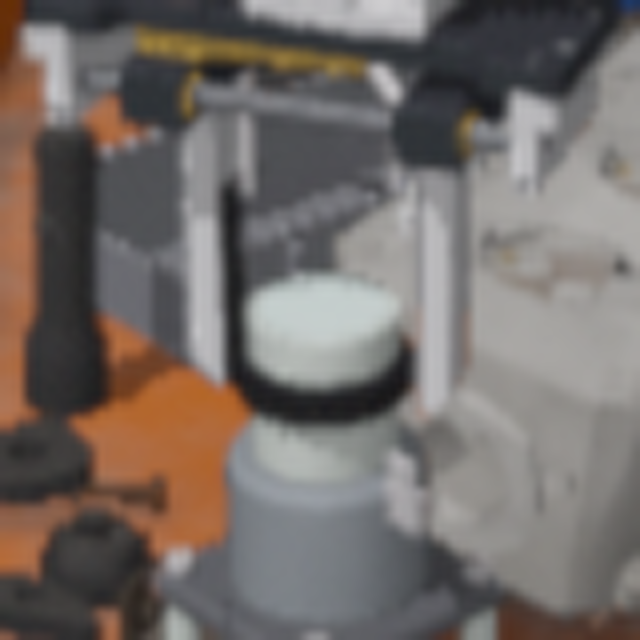

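jog_arm:
  deltas: "0 0 0 0 50;0 0 0 0 50;0 0 0 0 50;0 0 0 0 50;0 0 0 0 50;0 0 0 0 50;0 0 0 0 50;0 0 0 0 50;0 0 0 0 50;0 0 0 0 50"
  squeeze: 8

```text
clock: 31.85
eef_pos: [499.0, 241.1, 143.1]
eef_rot: [3.137, -0.003, 1.862]
wrist_force: [11.6, 5.0, -6.4]
finger_gap: 59.5
```

```bash
for i in 1 2 3; do python3 - <<'E'
from cell import manip,optics
import numpy as np
optics.camera('top');s=manip.read_state();print(s['wrist_force'].round(1),s['moment'].round(2),round(s['finger_gap'],2),s['eef_pos'].round(2))
E
done
```

```text
[12.1  4.6 -6.3] [ 0.7  -2.24  0.01] 59.77 [499.03 241.11 143.13]
[13.1  3.7 -6.2] [ 0.7  -2.23 -0.02] 59.85 [499.02 241.12 143.13]
[12.6  3.6 -5.8] [ 0.75 -2.18  0.03] 59.97 [499.02 241.1  143.12]
```

jog_arm:
  deltas: "0 0.5 0 0 50;0 1 0 0 50;0 1.4 0 0 50;0 1.4 0 0 50;0 1.4 0 0 50;0 1.4 0 0 50;0 1.4 0 0 50;0 1.4 0 0 50;0 1.4 0 0 50;0 1.4 0 0 50"
  squeeze: 12

```text
clock: 33.25
eef_pos: [499.2, 241.2, 143.1]
eef_rot: [3.14, -0.002, 1.862]
wrist_force: [5.0, 1.4, -0.3]
finger_gap: 59.7
```

jog_arm:
  deltas: "0 0.5 0 0 50;0 0.5 0 0 50;0 0.5 0 0.05 50;0 0.5 0 0.1 50;0 0.5 0 0.15 50;0 0.5 0 0.2 50;0 0.5 0 0.25 50;0 0.5 0 0.3 50;0 0.5 0 0.3 50;0 0.5 0 0.3 50"

```text
clock: 34.5
eef_pos: [499.2, 241.2, 143.0]
eef_rot: [-3.141, -0.002, 1.563]
wrist_force: [-2.6, -1.2, 4.4]
finger_gap: 59.7
```

```bash
python3 to.py
```

```text
t 34.50 pos [499.2 241.2 143. ] psi 1.563 tilt 0.0024 gap 59.7 F [-2.6 -1.2  4.4] q [0.38 0.38 1.6  0.   1.16 0.39]
```

jog_arm:
  deltas: "0 0 0 0.08 50;0 0 0 0.16 50;0 0 0 0.24 50;0 0 0 0.32 50;0 0 0 0.4 50;0 0 0 0.48 50;0 0 0 0.56 50;0 0 0 0.6 50;0 0 0 0.6 50;0 0 0 0.6 50"

```text
clock: 35.75
eef_pos: [499.1, 241.2, 143.0]
eef_rot: [-3.14, -0.001, 0.963]
wrist_force: [-3.3, -1.1, 5.2]
finger_gap: 59.4
```

```bash
python3 to.py
```

```text
t 35.75 pos [499.1 241.2 143. ] psi 0.963 tilt 0.0025 gap 59.4 F [-3.3 -1.1  5.2] q [0.38 0.38 1.6  0.   1.16 0.99]
```

jog_arm:
  deltas: "0 0 0 0.08 50;0 0 0 0.16 50;0 0 0 0.24 50;0 0 0 0.32 50;0 0 0 0.4 50;0 0 0 0.48 50;0 0 0 0.56 50;0 0 0 0.6 50;0 0 0 0.6 50;0 0 0 0.6 50"

```text
clock: 37.0
eef_pos: [499.1, 241.3, 143.0]
eef_rot: [-3.139, -0.0, 0.363]
wrist_force: [-4.6, -0.8, 6.4]
finger_gap: 59.8
```

jog_arm:
  deltas: "0 0 0 0.08 50;0 0 0 0.16 50;0 0 0 0.24 50;0 0 0 0.32 50;0 0 0 0.4 50;0 0 0 0.48 50;0 0 0 0.53 50;0 0 0 0.58 50;0 0 0 0.58 50;0 0 0 0.58 50"

```text
clock: 38.25
eef_pos: [499.1, 241.4, 143.0]
eef_rot: [-3.139, 0.001, -0.217]
wrist_force: [-3.8, -0.2, 5.4]
finger_gap: 59.6
```

```bash
python3 - <<'E'
from look import *
s,_=shot('scene','i');p,_=shot('top','i');u,v=proj('scene',[[498,241,130]])[0].astype(int)
cv2.imwrite('pics/i_s.png',cv2.resize(s[v-30:v+30,u-30:u+30],None,fx=10,fy=10,interpolation=cv2.INTER_CUBIC)[...,::-1])
cv2.imwrite('pics/i_z.png',cv2.resize(p[198:240,195:245],None,fx=12,fy=12,interpolation=cv2.INTER_CUBIC)[...,::-1])
E
python3 to.py
```

```text
t 38.35 pos [499.  241.4 143. ] psi -0.217 tilt 0.0028 gap 59.7 F [-4.1 -0.5  6.6] q [0.38 0.38 1.6  0.   1.16 2.17]
```

View pics/i_s.png

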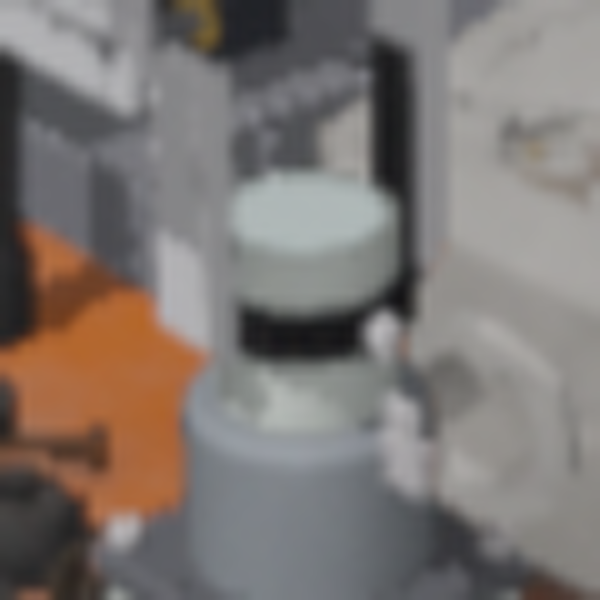

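View pics/i_z.png

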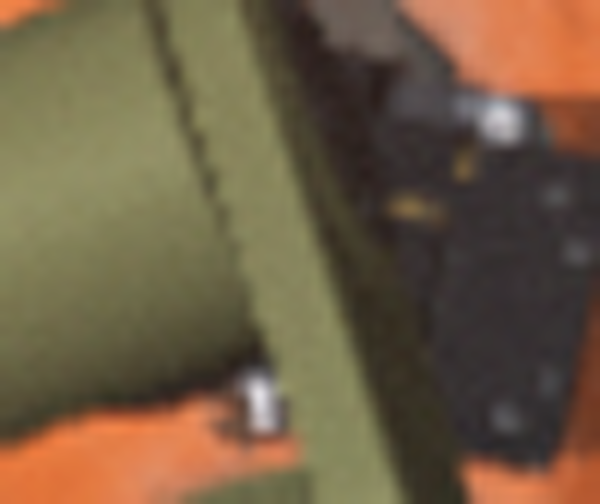

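Run:
```python
from look import *
A=np.array([498.2,240.8]);u,v=proj('scene',[[498,241,130]])[0].astype(int);o=np.array([u-30,v-30])
f=lambda P:((proj('scene',[P])[0]-o+.5)*10-.5).round(0)
print('lens top centre',f([*A,159]))
for a in (155,160,165,168,171,175,180):
    e=np.array([np.cos(np.radians(a)),np.sin(np.radians(a))])
    print(a,'lug end',f([*(A+36*e),136]),'lug top mid',f([*(A+33*e),138]), 'ptr top r36',f([*(A+36*e),118]),'ptr r36 z105',f([*(A+36*e),105]))
```

```text
lens top centre [305. 211.]
155 lug end [371. 347.] lug top mid [366. 335.] ptr top r36 [372. 407.] ptr r36 z105 [373. 450.]
160 lug end [382. 344.] lug top mid [375. 332.] ptr top r36 [382. 404.] ptr r36 z105 [383. 447.]
165 lug end [392. 340.] lug top mid [384. 329.] ptr top r36 [392. 400.] ptr r36 z105 [393. 443.]
168 lug end [397. 338.] lug top mid [389. 327.] ptr top r36 [398. 398.] ptr r36 z105 [398. 441.]
171 lug end [403. 335.] lug top mid [394. 324.] ptr top r36 [403. 395.] ptr r36 z105 [403. 438.]
175 lug end [409. 332.] lug top mid [400. 321.] ptr top r36 [410. 392.] ptr r36 z105 [410. 434.]
180 lug end [417. 327.] lug top mid [407. 317.] ptr top r36 [417. 387.] ptr r36 z105 [417. 430.]
```

jog_arm:
  deltas: "0 0 0 0 80;0 0 0 0 80;0 0 0 0 80;0 0 0 0 80;0 0 -30 0 80;0 0 -70 0 80;0 50 -70 0 80;0 110 -70 0 80;0 170 -70 0 80;0 230 -70 0 80"

```text
clock: 39.6
eef_pos: [449.0, 14.9, 212.6]
eef_rot: [-3.139, -0.0, -0.218]
wrist_force: [0.5, -0.5, 0.9]
finger_gap: 79.9
```

```bash
python3 - <<'E'
from look import *
s,_=shot('scene','j');p,_=shot('top','j');u,v=proj('scene',[[498,241,130]])[0].astype(int)
cv2.imwrite('pics/j_s.png',cv2.resize(s[v-30:v+30,u-30:u+30],None,fx=10,fy=10,interpolation=cv2.INTER_CUBIC)[...,::-1])
cv2.imwrite('pics/j_z.png',cv2.resize(p[198:240,195:245],None,fx=12,fy=12,interpolation=cv2.INTER_CUBIC)[...,::-1])
E
python3 to.py
```

```text
t 39.70 pos [448.8  12.6 212.6] psi -0.223 tilt 0.0019 gap 79.9 F [ 0.4  0.5 -0.1] q [-0.05  0.08  1.8   0.    1.26  1.74]
```

View pics/j_s.png

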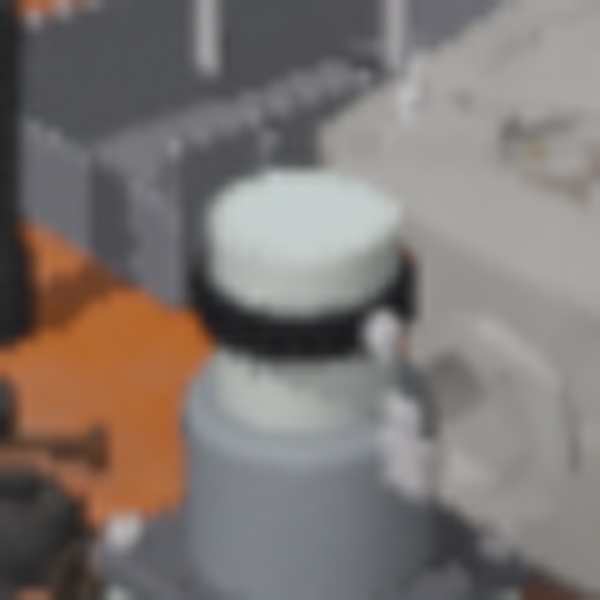

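View pics/j_z.png

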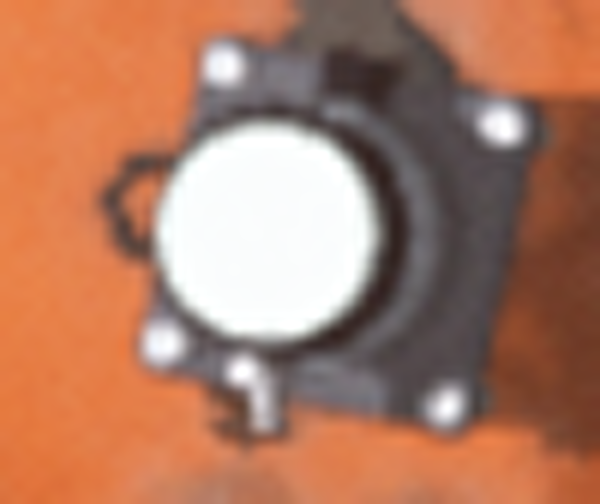

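Run:
```python
from look import *
A=np.array([498.2,240.8])
f=lambda P:((proj('top',[P])[0]-[195,198]+.5)*12-.5).round(0)
for a in (150,155,160,165,168,171):
    e=np.array([np.cos(np.radians(a)),np.sin(np.radians(a))])
    print(a,'lug end',f([*(A+36*e),139]),'lug mid',f([*(A+33*e),139]), 'ptr top r34',f([*(A+34*e),118]),'ptr r40',f([*(A+40*e),118]))
for (a,b),z in [((240,370),139),((262,395),118),((265,405),110),((418,190),139)]:
    w=ray('top',((a+.5)/12-.5+195,(b+.5)/12-.5+198),z)[0][:2]-A;print((a,b),np.hypot(*w).round(1),np.degrees(np.arctan2(w[1],w[0])).round(1))
p=np.load('j_top.npz')['p']
print(p[224:236,208:222].min(2))
p=np.load('g_top.npz')['p']
print(p[224:236,208:222].min(2))
```

```text
150 lug end [203. 365.] lug mid [210. 354.] ptr top r34 [224. 355.] ptr r40 [212. 377.]
155 lug end [215. 371.] lug mid [220. 359.] ptr top r34 [235. 361.] ptr r40 [224. 384.]
160 lug end [227. 376.] lug mid [232. 364.] ptr top r34 [246. 366.] ptr r40 [238. 389.]
165 lug end [240. 380.] lug mid [243. 368.] ptr top r34 [258. 370.] ptr r40 [251. 394.]
168 lug end [248. 382.] lug mid [250. 369.] ptr top r34 [265. 371.] ptr r40 [260. 396.]
171 lug end [255. 383.] lug mid [257. 371.] ptr top r34 [272. 373.] ptr r40 [268. 397.]
(240, 370) 33.8 164.0
(262, 395) 39.7 168.7
(265, 405) 42.4 168.5
(418, 190) 34.2 -72.9
[[141 126  97 146 223 247 251 251 252 250 252 253 250 242]
 [211 196 120  83 111 183 234 239 241 233 240 243 211 134]
 [243 242 156  95  87  84 103 116 133 138 129 106  69  46]
 [232 211 136  91 104 102 128 150 103  71  61  59  71  78]
 [155 122 105 108 114 124 211 243 173  99  78  84 108 121]
 [ 81  81  93  93 100 117 216 237 195 143  98  95 105 104]
 [ 75  77  81  79  68  70  99 140 202 155  96 102 112 114]
 [ 73  78  84  89  78  66  54  85 206 162  90  94  98 102]
 [ 78  77  8
[... 233 characters left out ...]
9  94 144 226 246 252 252 252 251 252 253 251 243]
 [213 195 120  77 106 183 233 241 243 235 240 244 207 135]
 [243 242 157  98  79  81 103 111 138 139 130 103  73  50]
 [233 212 137  97 104 101  84  74  93  76  62  71  77  84]
 [155 123 108 111 117 118 114 111 163 128  81 101 114 119]
 [ 81  82  92  97 104 104 108 127 217 173 105  99 111 106]
 [ 72  79  85  76  71  71  76 113 233 177 101 106 109 114]
 [ 77  78  85  87  79  68  57  84 212 163  93  92 102 104]
 [ 79  79  81  92  88  86  61  76 183 161  97  87  90  87]
 [ 77  78  80  89  79  70  67  77 160 152  90  83  95  94]
 [ 80  86  85  87  90  72  65  62  76  69  73  86  93  86]
 [ 89  88  85  81  89  94  87  84  84  87  92  91  89  82]]
```

```bash
python3 to.py 499.1,241.3,213,-0.22
```

```text
t 39.70 pos [448.8  12.6 212.6] psi -0.223 tilt 0.0019 gap 79.9 F [ 0.4  0.5 -0.1] q [-0.05  0.08  1.8   0.    1.26  1.74]
499.1,241.3,213,-0.22 -> [-1.500e+00 -2.342e+02  1.000e-01] twist -0.003
```

jog_arm:
  deltas: "0 -55 0 0 80;0 -115 0 0 80;0 -175 0 0 80;0 -230 0 0 80;0 -230 0 0 80;0 -230 0 0 80;0 -230 30 0 80;0 -230 55 0 80;0 -230 70 0 80;0 -230 70 0 80"

```text
clock: 40.95
eef_pos: [499.3, 240.5, 142.6]
eef_rot: [-3.14, 0.001, -0.219]
wrist_force: [0.0, -0.1, 0.2]
finger_gap: 79.9
```

jog_arm:
  deltas: "0 0 0 0 50;0 0 0 0 50;0 0 0 0 50;0 0 0 0 50;0 0 0 0 50;0 0 0 -0.02 50;0 0 0 -0.045 50;0 0 0 -0.067 50;0 0 0 -0.067 50;0 0 0 -0.067 50"

```text
clock: 42.2
eef_pos: [499.7, 241.3, 143.7]
eef_rot: [-3.139, -0.001, -0.151]
wrist_force: [-1.5, -1.4, 5.4]
finger_gap: 59.6
```

```bash
python3 to.py
```

```text
t 42.20 pos [499.7 241.3 143.7] psi -0.151 tilt 0.0029 gap 59.6 F [-1.5 -1.4  5.4] q [0.38 0.38 1.59 0.   1.16 2.1 ]
```

Release, retreat, look again.

jog_arm:
  deltas: "0 0 0 0 80;0 0 0 0 80;0 0 0 0 80;0 0 0 0 80;0 0 -30 0 80;0 0 -70 0 80;0 50 -70 0 80;0 110 -70 0 80;0 170 -70 0 80;0 230 -70 0 80"

```text
clock: 43.45
eef_pos: [464.2, 12.0, 212.5]
eef_rot: [-3.139, -0.0, -0.151]
wrist_force: [1.2, -0.7, 0.6]
finger_gap: 79.8
```

```bash
python3 - <<'E'
from look import *
s,_=shot('scene','k');p,_=shot('top','k');u,v=proj('scene',[[498,241,130]])[0].astype(int)
a=cv2.resize(s[v-20:v+25,u-20:u+20],None,fx=13,fy=13,interpolation=cv2.INTER_CUBIC)
cv2.imwrite('pics/k_s.png',a[...,::-1])
g=np.load('g_top.npz')['p'].astype(int);D=(p.astype(int)-g)[224:234,208:222].min(2);print(D)
D=np.clip((p.astype(int)-g).min(2)[226:231,212:219],20,None)-20;v,u=np.mgrid[226:231,212:219]
uv=[(D*u).sum()/D.sum(),(D*v).sum()/D.sum()];print(uv)
for A in ([498.2,240.8],[499.1,241.3]):
    w=ray('top',uv,139)[0][:2]-A;print(np.hypot(*w),np.degrees(np.arctan2(w[1],w[0])))
    w=ray('top',((262.6)/12-.5+195,395.5/12-.5+198),118)[0][:2]-A;print('ptr',np.hypot(*w),np.degrees(np.arctan2(w[1],w[0])))
cv2.imwrite('pics/k_z.png',cv2.resize(p[198:240,195:245],None,fx=12,fy=12,interpolation=cv2.INTER_CUBIC)[...,::-1])
E
python3 to.py
```

```text
[[ -2 -11  -4   0  -2  -1  -1   0  -1  -1   0   0   0  -1]
 [ -2  -1  -4  -3   0   2   1  -3  -2   0   0  -1  -3   1]
 [  0   0  -2 -13  -2   2  -4   1  -1  -2  -1   0  -1  -5]
 [  0   0  -2  -6  -3  -9   1  53  36   8  -1  -5   4   0]
 [ -1   2  -2  -1  -3  -4  11  94  64  13   1 -11   5   7]
 [  0  -2  -3   0  -6  -4  11  86  20 -10 -13  -2  -1  -2]
 [  0   0  -4   1  -2  -5   2  17 -26 -26  -9  -6   4  -2]
 [ -1   0  -4   0  -2   1  -3   0  -7  -2   0  -1  -2  -2]
 [ -4  -2   2  -4   0  -2   2  -1  -2  -3   1   0  -3  -4]
 [ -2   1  -1  -1   0   1  -1  -3  -2  -3  -2   0  -2   0]]
[np.float64(215.25751072961373), np.float64(228.07296137339057)]
32.41670571164302 167.06793786775026
ptr 39.69665790752763 168.72425919563491
33.18912744397561 168.25701363093876
ptr 40.487003726038374 169.66726367739426
t 43.55 pos [464.1   9.6 212.6] psi -0.156 tilt 0.0019 gap 80.3 F [ 0.2  0.2 -0.1] q [-0.06  0.11  1.76  0.    1.27  1.67]
```

View pics/k_s.png

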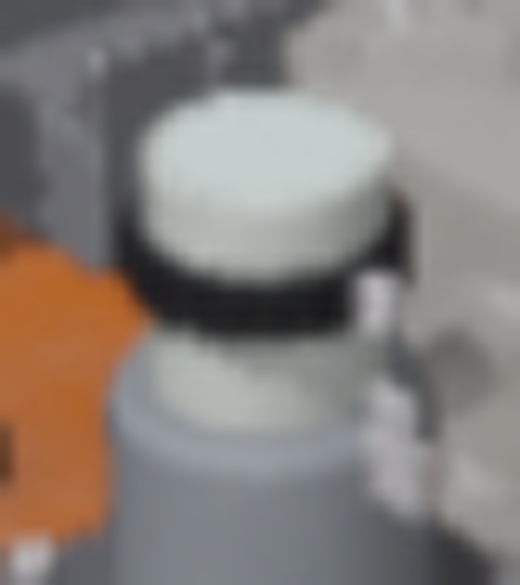

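View pics/k_z.png

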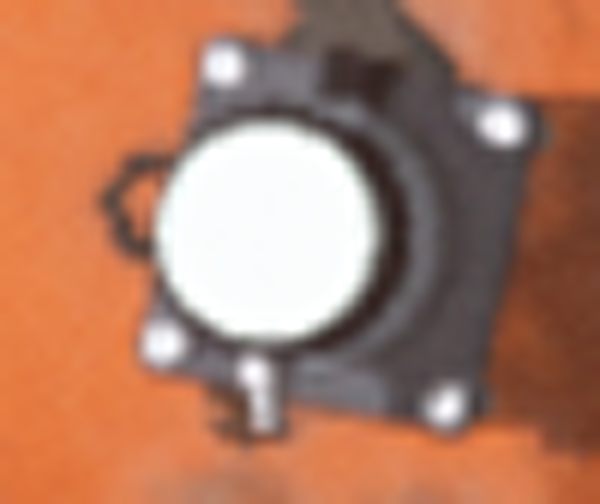

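```bash
python3 - <<'E'
from look import *
X=world('top',np.load('k_top.npz')['d'])
def big(zlo,zhi,box,name):
    u0,v0,u1,v1=box;mm=np.zeros(X.shape[:2],bool);mm[v0:v1,u0:u1]=True
    mm&=(X[...,2]>zlo)&(X[...,2]<zhi)
    n,l,st,c=cv2.connectedComponentsWithStats(mm.astype(np.uint8),connectivity=8)
    i=np.argmax(st[1:,4])+1
    Q=X[l==i];r=cv2.minAreaRect(Q[:,:2].astype(np.float32));print(name,np.round(r[0],1),np.round(r[1],1),round(r[2],2))
big(128,145,(376,130,480,235),'binrimtop');big(105,145,(376,130,480,235),'binrim');big(30,70,(272,120,348,180),'tote');big(90,130,(290,125,330,170),'handle')
E
python3 to.py 704.7,-24,200,-0.244
```

```text
binrimtop [ 598.9 -347.6] [170.1 222.1] 33.57
binrim [ 598.4 -347.4] [170.1 224.4] 33.24
tote [705.2 -23.9] [195.8 125.2] 75.94
handle [704.8 -23.8] [ 13.3 111.3] 75.93
t 43.55 pos [464.1   9.6 212.6] psi -0.156 tilt 0.0019 gap 80.3 F [ 0.2  0.2 -0.1] q [-0.06  0.11  1.76  0.    1.27  1.67]
704.7,-24,200,-0.244 -> [242.9  -4.1  12.6] twist 0.088
```

jog_arm:
  deltas: "50 0 0 0.04 80;100 0 0 0.088 80;150 -2 0 0.088 80;200 -3 0 0.088 80;243 -4 0 0.088 80;243 -4 30 0.088 80;243 -4 40 0.088 80;243 -4 40 0.088 80;243 -4 40 0.088 80;243 -4 40 0.088 80"
  squeeze: 50

```text
clock: 44.8
eef_pos: [705.8, -18.8, 173.7]
eef_rot: [-3.139, -0.001, -0.239]
wrist_force: [-0.7, 0.8, -0.3]
finger_gap: 80.0
```

```bash
python3 to.py 704.7,-24,106,-0.244
```

```text
t 44.80 pos [705.8 -18.8 173.7] psi -0.239 tilt 0.0030 gap 80.0 F [-0.7  0.8 -0.3] q [-0.08  0.69  1.05  0.    1.4   1.73]
704.7,-24,106,-0.244 -> [ 0.1  5.5 67.7] twist 0.005
```

jog_arm:
  deltas: "0 5 0 0.005 80;0 5 25 0.005 80;0 5 50 0.005 80;0 5 67 0.005 80;0 5 67 0.005 80;0 5 67 0.005 30;0 5 67 0.005 5;0 5 67 0.005 5;0 5 67 0.005 5;0 5 67 0.005 5"

```text
clock: 46.05
eef_pos: [704.5, -23.5, 105.4]
eef_rot: [-3.139, 0.001, -0.244]
wrist_force: [-0.5, -0.2, -0.2]
finger_gap: 33.7
```

jog_arm:
  deltas: "0 0 0 0 5;0 0 0 0 5;0 0 0 0 5;0 0 -5 0 5;0 0 -10 0 5;0 0 -20 0 5;0 0 -30 0 5;0 0 -40 0 5;0 0 -40 0 5;0 0 -40 0 5"

```text
clock: 47.3
eef_pos: [704.3, -23.6, 145.0]
eef_rot: [-3.139, 0.001, -0.244]
wrist_force: [0.5, -0.9, -4.5]
finger_gap: 13.6
```

```bash
python3 to.py 620,-300,275,0.58
```

```text
t 47.30 pos [704.3 -23.6 145. ] psi -0.244 tilt 0.0026 gap 13.6 F [ 0.5 -0.9 -4.5] q [-0.09  0.71  1.09  0.    1.34  1.73]
620,-300,275,0.58 -> [ -15.1  288.3 -130.7] twist -0.824
```

jog_arm:
  deltas: "0 0 -25 0 5;0 0 -50 0 5;0 0 -75 0 5;0 0 -100 0 5;0 0 -125 0 5;0 0 -140 0 5;0 20 -145 -0.05 5;-2 45 -145 -0.15 5;-4 75 -145 -0.25 5;-6 105 -145 -0.35 5"

```text
clock: 48.55
eef_pos: [672.8, -125.2, 289.2]
eef_rot: [-3.139, 0.001, 0.109]
wrist_force: [-0.1, -0.1, -3.6]
finger_gap: 13.5
```

```bash
python3 to.py 598.6,-347.5,290,0.581
```

```text
t 48.55 pos [ 672.8 -125.2  289.2] psi 0.109 tilt 0.0030 gap 13.5 F [-0.1 -0.1 -3.6] q [-0.24  0.59  0.95  0.    1.6   1.22]
598.6,-347.5,290,0.581 -> [-98.  212.9  -1.3] twist -0.472
```

jog_arm:
  deltas: "-12 27 0 -0.06 5;-24 54 0 -0.12 5;-36 81 0 -0.18 5;-48 108 0 -0.24 5;-60 135 0 -0.3 5;-72 160 0 -0.36 5;-84 185 0 -0.42 5;-92 203 0 -0.472 5;-98 213 0 -0.472 5;-98 213 0 -0.472 5"

```text
clock: 49.8
eef_pos: [598.0, -346.9, 289.1]
eef_rot: [-3.139, -0.001, 0.576]
wrist_force: [-0.8, 0.5, -3.6]
finger_gap: 13.6
```

jog_arm:
  deltas: "0 0 0 0 5;0 0 0 0 5;0 0 0 0 5;0 0 0 0 5;0 0 0 0 5;0 0 0 0 5;0 0 0 0 5;0 0 0 0 5;0 0 0 0 5;0 0 0 0 5"

```text
clock: 51.05
eef_pos: [598.2, -346.6, 289.5]
eef_rot: [-3.14, -0.001, 0.578]
wrist_force: [0.5, -1.1, -3.2]
finger_gap: 13.4
```

```bash
python3 to.py 598.6,-347.5,290,0.581
python3 - <<'E'
from look import *
s,_=shot('scene','l');p,d=shot('top','l')
a=cv2.resize(p[110:250,340:500],None,fx=4,fy=4,interpolation=cv2.INTER_CUBIC);cv2.imwrite('pics/l_z.png',a[...,::-1])
b=cv2.resize(s[90:240,240:420],None,fx=4,fy=4,interpolation=cv2.INTER_CUBIC);cv2.imwrite('pics/l_s.png',b[...,::-1])
E
```

```text
t 51.05 pos [ 598.2 -346.6  289.5] psi 0.578 tilt 0.0025 gap 13.4 F [ 0.5 -1.1 -3.2] q [-0.58  0.61  0.92  0.    1.61  0.41]
598.6,-347.5,290,0.581 -> [-0.2  1.  -0.5] twist -0.003
```

View pics/l_z.png

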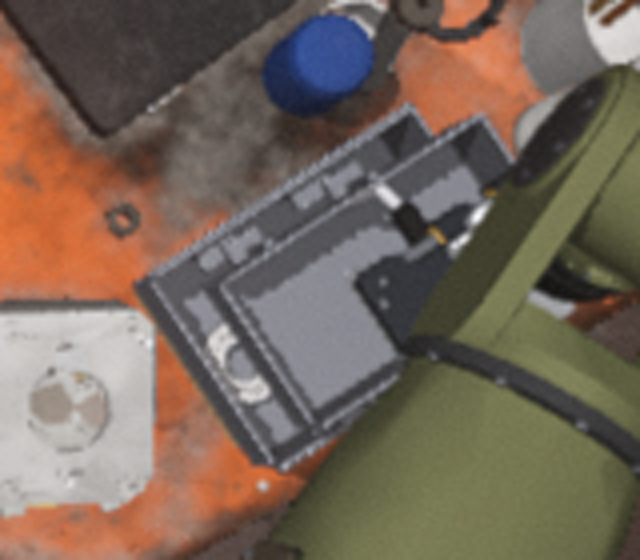

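View pics/l_s.png

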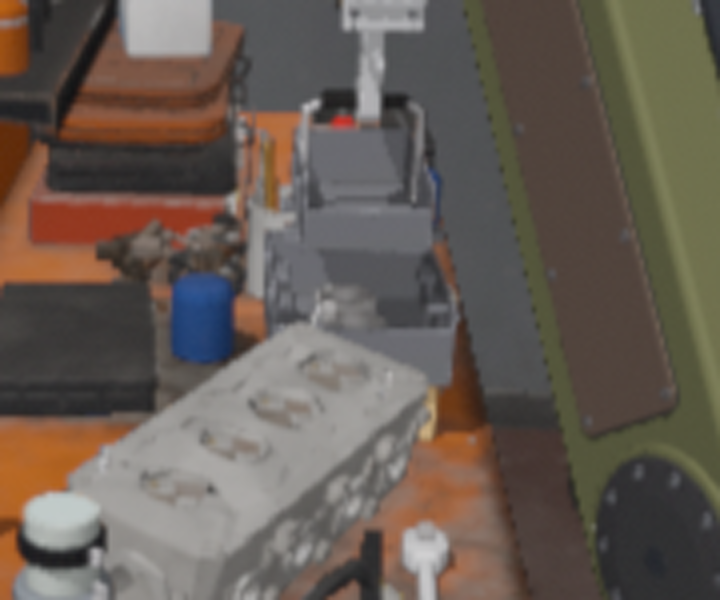

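Run:
```python
from look import *
d=np.load('l_top.npz')['d'];X=world('top',d)
c=np.array([598.6,-347.5]);th=.579
mm=np.zeros(d.shape,bool);mm[110:250,370:470]=True
L=(X[...,:2]-c)@np.array([[np.cos(th),-np.sin(th)],[np.sin(th),np.cos(th)]])
for n,s in(('floor',mm&(np.abs(X[...,2]-188)<9)&(np.abs(L[...,0])<50)&(np.abs(L[...,1])<90)),('rim +x side',mm&(np.abs(X[...,2]-244)<10)&(L[...,0]>40)&(L[...,0]<75)&(np.abs(L[...,1])<110)),('end',mm&(np.abs(X[...,2]-222)<9)&(np.abs(L[...,0])<50)&(L[...,1]>75)&(L[...,1]<120))):
    l=L[s];z=X[s][:,2]
    if len(z)<10: print(n,len(z));continue
    A=np.c_[l,np.ones(len(l))];co=np.linalg.lstsq(A,z,rcond=None)[0]
    print(n,len(z),'lmin',np.percentile(l,1,axis=0).round(1),'max',np.percentile(l,99,axis=0).round(1),'z',np.median(z).round(1),'slope',co.round(3))
```

```text
floor 1467 lmin [-48.8 -87.6] max [49.3 86.1] z 187.6 slope [4.00000e-03 2.00000e-03 1.87462e+02]
rim +x side 165 lmin [ 41.4 -95.3] max [63.1 98.7] z 243.0 slope [-2.70000e-02  4.00000e-03  2.44091e+02]
end 86 lmin [-48.8  95.9] max [ 47.9 101. ] z 220.9 slope [ -0.     -0.691 288.533]
```

jog_arm:
  deltas: "0 1 8 0 5;0 1 16 0 5;0 1 24 0 5;0 1 32 0 5;0 1 38 0 5;0 1 44 0 5;0 1 49 0 5;0 1 53 0 5;0 1 55 0 5;0 1 55 0 5"

```text
clock: 52.4
eef_pos: [598.8, -347.3, 234.5]
eef_rot: [-3.139, -0.001, 0.578]
wrist_force: [1.0, 0.1, -3.5]
finger_gap: 13.5
```

jog_arm:
  deltas: "0 0 1 0 5;0 0 2 0 5;0 0 3 0 5;0 0 3.5 0 5;0 0 4 0 5;0 0 4.5 0 5;0 0 4.5 0 5;0 0 4.5 0 5;0 0 4.5 0 5;0 0 4.5 0 5"

```text
clock: 53.65
eef_pos: [598.9, -347.2, 230.2]
eef_rot: [-3.14, -0.002, 0.578]
wrist_force: [2.0, 1.5, -0.0]
finger_gap: 13.9
```

```bash
python3 to.py
```

```text
t 53.65 pos [ 598.9 -347.2  230.2] psi 0.578 tilt 0.0024 gap 13.9 F [ 2.   1.5 -0. ] q [-0.58  0.63  1.03  0.    1.49  0.41]
```

jog_arm:
  deltas: "0 0 0.5 0 5;0 0 0.5 0 20;0 0 0.5 0 40;0 0 0.5 0 60;0 0 0.5 0 60;0 0 -20 0 60;0 0 -50 0 60;0 0 -80 0 60;0 0 -80 0 60;0 0 -80 0 60"

```text
clock: 54.9
eef_pos: [598.6, -347.4, 308.6]
eef_rot: [-3.138, -0.001, 0.578]
wrist_force: [0.2, -0.4, -0.3]
finger_gap: 59.9
```

```bash
python3 to.py 400,-50,300,0
```

```text
t 54.90 pos [ 598.6 -347.4  308.6] psi 0.578 tilt 0.0036 gap 59.9 F [ 0.2 -0.4 -0.3] q [-0.58  0.61  0.88  0.    1.66  0.41]
400,-50,300,0 -> [  -4.  -357.6    9.9] twist 0.578
```

jog_arm:
  deltas: "0 -45 0 0.05 60;0 -90 0 0.1 60;0 -135 0 0.2 60;0 -180 0 0.3 60;0 -225 0 0.4 60;0 -270 0 0.5 60;0 -315 0 0.57 60;-4 -357 0 0.57 60;-4 -357 0 0.57 60;-4 -357 0 0.57 60"

```text
clock: 56.15
eef_pos: [400.6, -50.9, 310.2]
eef_rot: [-3.139, 0.001, 0.008]
wrist_force: [0.4, 0.3, -0.0]
finger_gap: 60.2
```

```bash
python3 - <<'E'
from look import *
s,_=shot('scene','m');p,d=shot('top','m');X=world('top',d)
cv2.imwrite('pics/m_z.png',cv2.resize(p[110:280,140:480],None,fx=2.3,fy=2.3,interpolation=cv2.INTER_CUBIC)[...,::-1])
cv2.imwrite('pics/m_s.png',cv2.resize(s[110:260,200:380],None,fx=4,fy=4,interpolation=cv2.INTER_CUBIC)[...,::-1])
c=np.array([598.6,-347.5]);th=.579
mm=np.zeros(d.shape,bool);mm[110:250,370:480]=True
L=(X[...,:2]-c)@np.array([[np.cos(th),-np.sin(th)],[np.sin(th),np.cos(th)]])
for n,s in(('floor',mm&(np.abs(X[...,2]-129)<12)&(np.abs(L[...,0])<48)&(np.abs(L[...,1])<88)),('rim',mm&(np.abs(X[...,2]-185)<8)&(np.abs(L[...,0])<80)&(np.abs(L[...,1])<120))):
    l=L[s];z=X[s][:,2];A=np.c_[l,np.ones(len(l))];co=np.linalg.lstsq(A,z,rcond=None)[0]
    print(n,len(z),np.percentile(l,1,axis=0).round(1),np.percentile(l,99,axis=0).round(1),'z',np.median(z).round(1),'slope',co.round(4))
E
python3 to.py
```

```text
floor 1894 [-47.  -86.6] [46.9 85.2] z 128.2 slope [-3.00000e-04  3.00000e-04  1.28266e+02]
rim 345 [-56.6 -96.1] [61.9 96.6] z 183.2 slope [2.200000e-03 8.000000e-04 1.830991e+02]
t 56.25 pos [400.8 -51.2 310.2] psi 0.007 tilt 0.0029 gap 60.0 F [ 0.6 -0.3  0.1] q [-0.22 -0.09  1.75  0.    1.49  1.34]
```

View pics/m_z.png

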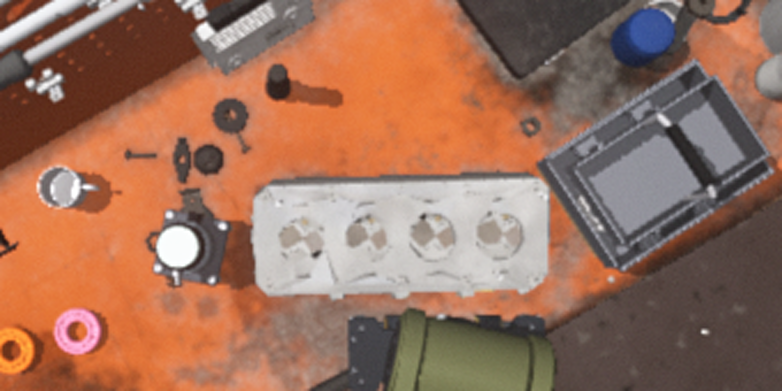

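View pics/m_s.png

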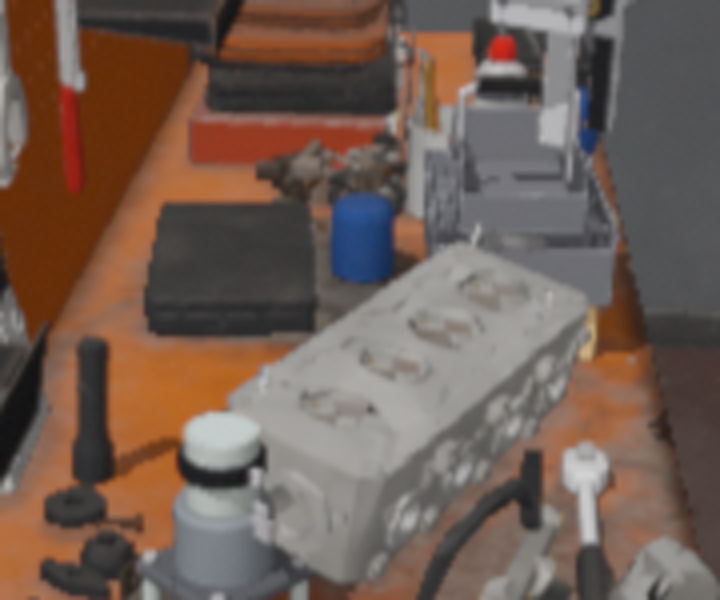

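```bash
python3 -c "
from cell import workorder;print(workorder.sign_off())"
```

```text
the job is handed in; nothing more can be done
None
```

I packed up the bench and signed the job off at about 56 s. No verdict is reported.

- **Bearings:** All three grey bearings, the one from the lens and the two on the bench, lie flat in a row in the bin. The orange and pink look-alikes, the cup and the torch were left alone.
- **Iris:** I turned the ring clockwise by about 119° at 12 N. It ended about 4° past the pointer, so I regripped and turned it back 3.8°. The last images put the lug at roughly 167–170° and the pointer at 168–169°. The exact offset is uncertain by one or two degrees, because one pixel is about 5° there.
- **Centring on the ring:** The first close on the ring was about 1.5 mm off-centre and gave about 13 N sideways. I re-centred before turning, and later wrist forces stayed at about 7 N or less. The two cameras disagreed by up to 4 mm on the lens axis, so I centred by force instead. The fingers closed on about 60 mm, which leaves the fixed rings clear by about 5 mm.
- **Tote:** It stands with its cut-down end at the bin's cut-down end. After release the depth image showed it level (slopes under 0.003), with its underside at about 124 mm against 125 mm expected, so it rests on the ledges and has not nested. The arm is clear of everything.

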